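# Set up the lining jig: jar in the pin nest, pen in the sprung clip, nib to the jar

## Task

Set up the lining jig so that a fill line can be drawn round the small glaze jar: stand the jar on the jig's board and nudge it into the nest until it rests against all three pins. Then press the lining pen down past the sprung jaw until it is fully home in both forks of the clip, nib towards the jar, and finally slide the pen carriage forward by its knob until the nib just meets the jar, with the jar still upright against its pins. Leave the other things on the table where they are.

Things in the scene. Friction and masses are not known exactly. Their poses are not given: they have to be found in the camera images.
- jig: Fixed lining jig: a plywood board 285 mm along x, 110 mm along y, 10 mm thick, lying on the table. Origin at the centre of its underside. Its x axis points along the board from the pen carriage to the nest, z up, y to the left of x.
- nest (a point): Nest centre on the board's top, 100 mm along x from its middle; axes as the jig's. Three steel pins (10 mm thick, 36 mm high) stand 33 mm from it (to their centres), at 0, 50 and 100 degrees from x towards y. The jar goes in from the open side, towards the 50 degree pin; against all three its axis is at this point. If it sticks on one outer pin, nudge it along that pin towards the others.
- jar_center (a point): Centre, half-way up, of the small glaze jar (the smallest jar on the table): a loose, solid upright cylinder 56 mm in diameter up to 54 mm above its foot, then a lid 49 mm in diameter, 68 mm high in all, about 0.26 kg. Starts standing on the table. z is its axis.
- pen_center (a point): Point on the axis of the lining pen, about its middle: a loose grey round rod 14 mm in diameter and 122 mm long, 30 g, with a thin pale band near its rear and a short metal cone and nib in front (not the red and white marker). x is its axis, towards the nib; the barrel runs 58 mm back and 48 mm forward, the nib ends 64 mm forward. Starts lying on the table.
- pen_nib (a point): End of the pen's nib (3 mm thick), on the pen's axis.
- clip_seat (a point): Middle of the pen clip on the carriage, where pen_center belongs; a seated pen lies through it along the jig's x, 44 mm above the board's top. Two forks, each 10 mm wide, stand 30 mm ahead of and behind it (50 mm free between for a gripper holding the pen's middle; the carriage's flat bed is 33 mm below). Axes as the jig's; moves with the carriage.
- jaw (a joint): Opening of the sprung jaw, rad; 0 is closed. Each fork has a floor, a fixed cheek on +y (leaning outward at its top, 16 mm above the axis) and on -y a jaw arm whose round nose reaches 2 mm over the pen. Pressed straight down with 5 to 15 N, the pen swings the jaw to about 0.06 and it snaps back over it (below 0.03 when the pen is fully home). Both arms are one hinged piece.
- carriage (a joint): Travel of the pen carriage along the jig's x towards the nest, m: 0 is fully back, 0.052 the front end stop. It slides with about 2 N of friction and stays where it is left. With the pen seated at the middle of the clip, the nib meets a nested jar at about 0.038.
- knob_top (a point): Centre of the top of the carriage's black upright knob, 80 mm behind clip_seat: 16 mm in diameter over its upper 10 mm, 12 mm below that, 36 mm high, top 47 mm above the board. Grasp it from above or push it from behind to slide the carriage.
- jar_brown: Bystander: larger glaze jar, 69 mm in diameter and 85 mm high. Origin at the centre of its foot. Leave alone.
- cone_pack: Bystander: three clay cones standing on a clay base, 28 x 92 x 63 mm. Origin at the centre of its underside. Leave alone.
- marker: Bystander: red and white marker, 135 mm long and 17 mm thick, lying on the table. Origin at the middle of its underside. Leave alone.
- roll: Bystander: roll of tape 90 mm in diameter and 25 mm high, lying flat. Origin at the centre of its underside. Leave alone.

How it is judged:
By the outcome, as a careful person would: the job done as asked, in the order asked, and still so for the second after the job is handed in, with the robot touching nothing.
It also fails if it takes over 72 s, if anything falls off the work surface, if the arm or the gripper's body presses on something with over 40 N, if the wrist force passes 120 N, or if a joint passes its speed limit or range.

## Robot

A 7-joint arm with a two-finger parallel gripper is mounted at the origin on a cart in front of the work surface, level with it; the furniture and walls round the work are solid. World frame = base frame: x ahead of the robot, y to its left, z up, the work surface at z = 0. Lengths are in mm, angles in rad, forces in N, time in s.
With the tool pointing down it reaches from about 400 to 875 mm from the base axis. Payload 4.4 kg.
Tool frame: the origin (TCP) lies on the centre line of the jaws, within the pads' length; the fingertips stand 8 mm ahead of it and the grasp point (between the pads) lies 11 mm behind it; x points along the fingers, z is the direction in which the jaws open and shut, and the axes are right-handed (so a half turn about x gives the same grasp; the last joint's range is limited). The gripper opens to 85 mm and grips with 20 to 120 N. Pads are 22 mm wide; open, the fingers measure 114 mm over their backs; the gripper's body (76 mm by 85 mm) begins 54 mm behind the grasp point. The pads swing forward as they close: fully open they stand 13 mm farther back than shut.
Start: joints at [-1.257, 0.628, 0.038, 1.517, -0.027, 0.996, -0.02], TCP at [240.954, 603.704, 204.613] pointing down, gripper open.
Joint ranges: [-3.06, 3.06], [-0.37, 2.12], [-1.25, 1.32], [0.18, 2.47], [-1.1, 4.24], [0.23, 1.98], [-2.94, 2.94]. Speed limits (rad/s): [2.57, 2.57, 3.14, 3.14, 3.14, 3.14, 3.14].

## Interface

Orientations are given as [roll, pitch, yaw] about the fixed x, y, z axes, in that order (R = Rz(yaw) Ry(pitch) Rx(roll)).
In Python, from cell import ctrl, get_image, camera_params gives the robot as it stands. The module is installed in compiled form; this text tells all that it offers.
- The arm moves only by the shell command python3 -m handwheel 'ROWS'. ROWS is text: rows parted by semicolons, each of 7 numbers parted by spaces: the opening, from -1 (shut) to 1 (fully open), then the shift along the tool's x, y, z in mm, then the turn, a rotation vector about the tool's x, y, z in rad. In form: grip x y z wx wy wz; .... A call has 1 to 10 rows; each row shifts and turns the pose as measured when the row begins, along the tool's axes as they then stand; what a row does not reach is not made up. A row lasts 1/10 s, in which the tool goes at most 50 mm and 8.59 degrees, less where a joint would pass 70% of its speed; a pose out of reach is approached as far as the arm can. A call with a gripper value outside its range is refused whole. The fingers move at their own pace and stop on an object; the grip force is fixed at half the most. Time passes only in rows, so rows that do not move let the fingers close. It gives the time, the measured TCP pose, the force and the opening at its end, in the units of the state.
- ctrl.read_state(): the state, without advancing time (a new reading comes with each control period).
- get_image(name): name is "side" or "top" or "wrist"; returns the picture (420x560x3 uint8, blue, green, red); there is no depth.
- camera_params(name): a dict with "fx", "fy", "cx", "cy" (pixels), "eye" and "orientation" of the camera in the world. Camera axes: x right, y up, looking along -z (the intrinsics and any distortion apply to the point x, -y, -z); pixel columns grow to the right and rows downward; lengths in mm; the calibration is good to about 2 mm. A picture is of the moment at which its call begins: read the wrist's pose just before it. camera_params takes no time and is no camera call; for the wrist camera it gives the pose at the moment of the call.
- ctrl.finish_job(): hands the job in, once; it reports no verdict.
The state is a dict: "clock": time; "qpos": joint angles; "qd": joint speeds; "tau": joint torques, N m; "eef_pos": TCP position; "tool_rot": TCP orientation; "force": force on the tool from outside, world axes, zero at the start; "torque": the same for the moment, N m; "width": finger opening in mm.
Only numpy, scipy, OpenCV 4.12 (cv2) and the standard library are available. Lean on these libraries where they do the work, as an engineer would, in place of code of your own. Each camera call takes 0.05 s, during which the arm holds its last target.

## Working session

There is one attempt and no reset: what is moved stays moved. The work goes in short steps, Python scripts to look and compute and a shell command to move; the robot and the scene stay as the last step left them, time stands still between calls to the robot, and variables do not carry over. Pictures are saved under pics/ and viewed, and the job is handed in when it is done.

```bash
mkdir -p pics
python3 - <<'E'
from cell import ctrl,get_image,camera_params
import cv2
print(ctrl.read_state())
for n in ("side","top","wrist"):
    print(n,camera_params(n)); cv2.imwrite(f"pics/{n}0.png",get_image(n))
E
```

```text
{'clock': 0.0, 'qpos': array([-1.25683271,  0.62935364,  0.03843801,  1.51834466, -0.02700552,
        0.99629171, -0.02000083]), 'qd': array([ 1.82847882e-03, -1.71163764e-03,  4.82296789e-04,  5.22638630e-04,
        5.80759883e-05,  1.34247429e-03, -5.61880182e-04]), 'tau': array([-6.89482258e-04, -5.63395894e+01,  1.22626573e+00, -1.93448335e+01,
        1.10533781e-02,  1.06269532e-02,  1.31328991e-05]), 'eef_pos': array([240.6798969 , 603.08721161, 203.69165324]), 'tool_rot': array([-3.13214185,  1.56891681, -1.94110926]), 'force': array([0.3041603 , 0.04328026, 0.19788673]), 'torque': array([-0.02453548,  0.03450699, -0.03990189]), 'width': 85.25216201782456}
side {'fx': 540.7484824505856, 'fy': 540.7484824505856, 'cx': 284.8962291639129, 'cy': 210.74066763090212, 'eye': array([  -72.73327645, -1085.46372941,   986.99247558]), 'orientation': array([ 0.97822528,  0.01241466, -0.45591001])}
top {'fx': 471.29262920205576, 'fy': 471.29262920205576, 'cx': 276.646741521784, 'cy': 211.54000458164057, 'eye': array([ 355.18098544,  123.11975826, 1596.19737788]), 'orientation': array([ 0.10726139,  0.00436511, -1.54858174])}
wrist {'fx': 372.4394921097717, 'fy': 372.4394921097717, 'cx': 277.4521699542165, 'cy': 207.23724697825597, 'eye': array([179.20289309, 626.60996751, 373.2566156 ]), 'orientation': array([-2.64606690e-01,  1.02766515e-03,  1.18988607e+00])}
```

View pics/side0.png

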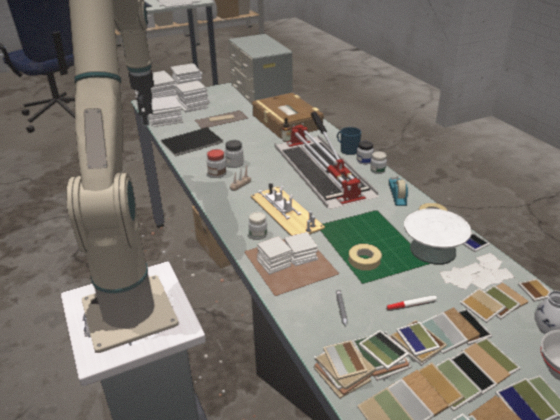

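View pics/top0.png

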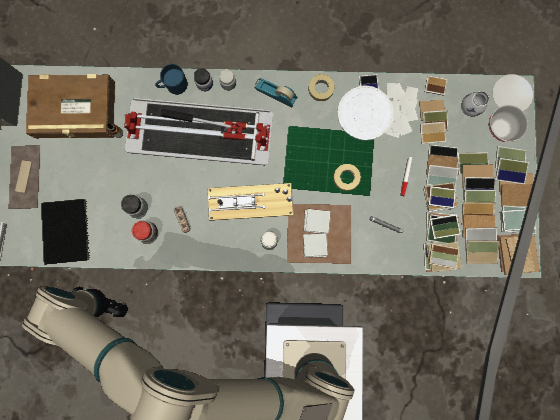

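View pics/wrist0.png

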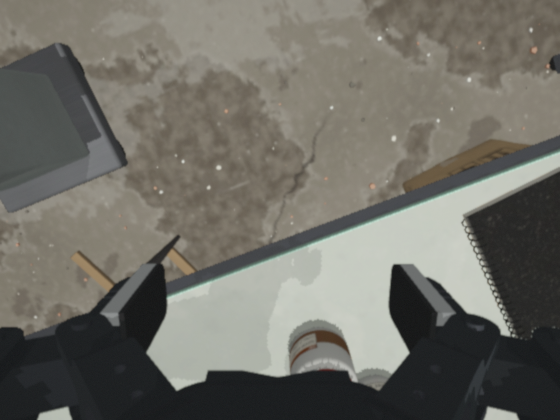

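```bash
cat > h.py <<'E'
import numpy as np, cv2
from scipy.spatial.transform import Rotation as R
from cell import ctrl,get_image,camera_params
def cam(n):
    p=camera_params(n); M=R.from_euler('xyz',p['orientation']).as_matrix(); return p,M
def ray(u,v,c):
    p,M=c; d=M@np.array([(u-p['cx'])/p['fx'],-(v-p['cy'])/p['fy'],-1.]); return p['eye'],d
def p2w(u,v,z,c):
    e,d=ray(u,v,c); return np.round(e+d*(z-e[2])/d[2],1)
def w2p(P,c):
    p,M=c; q=M.T@(np.asarray(P,float)-p['eye']); return np.round([p['cx']+p['fx']*q[0]/-q[2],p['cy']-p['fy']*q[1]/-q[2]],1)
def tool():
    s=ctrl.read_state(); return s,R.from_euler('xyz',s['tool_rot']).as_matrix()
def Rt(ang,):  # down, jaw axis (z) at world angle ang (rad)
    x=np.array([0,0,-1.]); z=np.array([np.cos(ang),np.sin(ang),0]); return np.c_[x,np.cross(z,x),z]
def delta(pos,ang,tilt=None):
    s,T=tool(); best=None
    for a in (ang,ang+np.pi):
        w=R.from_matrix(T.T@Rt(a)).as_rotvec()
        if best is None or np.linalg.norm(w)<np.linalg.norm(best): best=w
    d=T.T@(np.asarray(pos,float)-s['eef_pos'])
    print('t',round(s['clock'],2),'tcp',s['eef_pos'].round(1),'jawang',round(np.arctan2(T[1,2],T[0,2]),3),'toolx',T[:,0].round(3),'q7',s['qpos'][6].round(2),'w',round(s['width'],1),'F',s['force'].round(1))
    print(' shift(tool)',d.round(1),'rot',best.round(3),'dist',np.linalg.norm(d).round(1))
def shot(n,name,crop=None,k=1):
    im=get_image(n)
    if crop: x,y,w,h=crop; im=im[y:y+h,x:x+w]
    if k!=1: im=cv2.resize(im,None,fx=k,fy=k,interpolation=cv2.INTER_CUBIC)
    cv2.imwrite(f"pics/{name}.png",im)
E
python3 - <<'E'
from h import *
im=cv2.imread('pics/top0.png')
c=im[170:260,200:300];cv2.imwrite('pics/t1.png',cv2.resize(c,None,fx=7,fy=6.6*7/6.6,interpolation=cv2.INTER_CUBIC)[:600])
c=cam('top')
for n,u,v,z in (('jar',269,238,68),('jig',250,201,10),('pena',370,217,7),('penb',402,231,7),('brown?',133,204,85)): print(n,p2w(u,v,z,c))
E
```

```text
jar [432.7 156.3  68. ]
jig [559.8 225.1  10. ]
pena [ 514.4 -182.4    7. ]
penb [ 469.3 -290.3    7. ]
brown? [532.1 598.5  85. ]
```

View pics/t1.png

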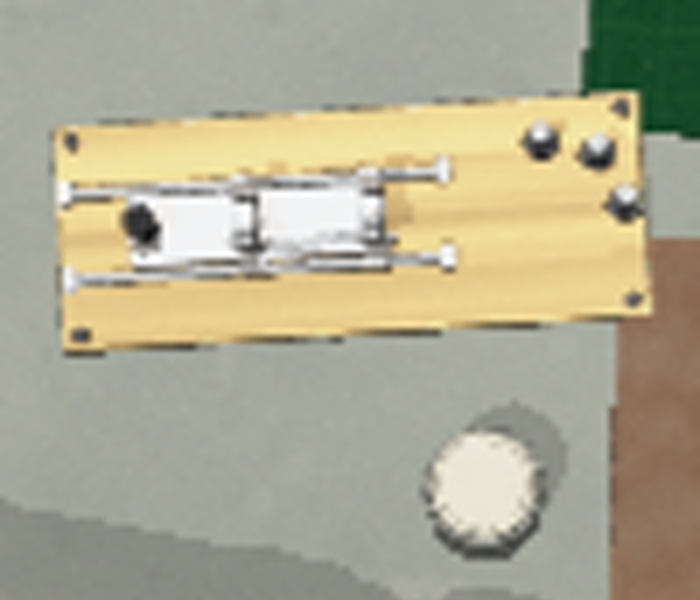

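Run:
```python
from h import *
c=cam('top')
P=[p2w(200+u/7,170+v/7,10,c)[:2] for u,v in ((55,130),(638,93),(652,313),(65,352))]
print(P); print(np.mean(P,0), [np.degrees(np.arctan2(*(b-a)[::-1])) for a,b in ((P[0],P[1]),(P[3],P[2]))])
print(p2w(200+485/7,170+485/7,68,c))
s,T=tool(); p,M=cam('wrist')
print('cam in tool',T.T@(p['eye']-s['eef_pos']), 'look',T.T@(-M[:,2]), 'up',T.T@M[:,1]);
delta([520,210,280],np.radians(-86))
```

```text
[array([599.3, 369.8]), array([623.6,  86.6]), array([516.2,  77.8]), array([491.1, 360.8])]
[557.55 223.75] [np.float64(-85.09574312779822), np.float64(-84.93155185818442)]
[428.6 155.3  68. ]
cam in tool [-169.45671655   65.84698963   -1.28888498] look [ 9.65202633e-01 -2.61502850e-01  3.69227152e-04] up [0.26150224 0.9652021  0.0012219 ]
t 0.15 tcp [240.8 603.2 203.9] jawang 1.191 toolx [-0.001 -0.001 -1.   ] q7 -0.02 w 85.5 F [ 0.  -0.5  1. ]
 shift(tool) [ -75.7 -405.1 -261.8] rot [-0.45  -0.001 -0.   ] dist 488.2
```

```bash
python3 -c "
from h import *
delta([460,200,230],np.radians(-85))"
```

```text
t 0.15 tcp [240.8 603.2 203.9] jawang 1.191 toolx [-0.001 -0.001 -1.   ] q7 -0.02 w 85.5 F [ 0.  -0.5  1. ]
 shift(tool) [ -25.6 -353.1 -293.2] rot [-0.467 -0.001 -0.   ] dist 459.7
```

```bash
python3 -m handwheel '1 -10 -10 -5 -0.11 0 0; 1 0 -20 -10 -0.11 0 0'
```

```text
clock: 0.35
eef_pos: [260.9, 581.6, 212.9]
tool_rot: [2.197, 1.567, -2.662]
force: [0.3, 0.0, -0.3]
width: 85.2
```

```bash
python3 -c "
from h import *
delta([460,200,230],np.radians(-85))"
```

```text
t 0.35 tcp [260.9 581.6 212.9] jawang 1.424 toolx [-0.003 -0.002 -1.   ] q7 0.22 w 85.2 F [ 0.3  0.  -0.3]
 shift(tool) [ -17.1 -252.8 -348.4] rot [-0.234 -0.002 -0.003] dist 430.8
```

Tracking is good.

```bash
python3 -m handwheel '1 -2 -26 -36 -0.06 0 0; 1 -2 -23 -37 -0.06 0 0; 1 -2 -20 -38 -0.06 0 0; 1 -2 -18 -40 -0.06 0 0; 1 -2 -16 -41 0 0 0; 1 -2 -16 -41 0 0 0; 1 -2 -16 -41 0 0 0;1 -2 -16 -41 0 0 0;1 -2 -16 -41 0 0 0' ; python3 -c "
from h import *
delta([460,200,230],np.radians(-85)); shot('wrist','w1')"
```

```text
clock: 1.25
eef_pos: [445.4, 220.7, 228.5]
tool_rot: [1.754, 1.565, -2.844]
force: [1.0, 0.4, -0.1]
width: 85.7
t 1.25 tcp [445.4 220.7 228.5] jawang 1.686 toolx [-0.006 -0.002 -1.   ] q7 1.14 w 85.7 F [ 1.   0.4 -0.1]
 shift(tool) [ -1.6 -12.1 -22.2] rot [ 0.028 -0.001 -0.006] dist 25.4
```

View pics/w1.png

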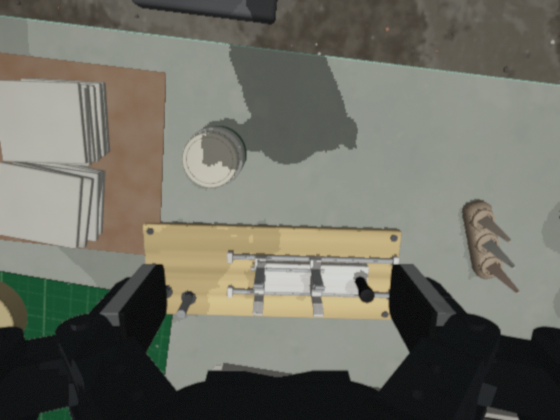

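```bash
python3 -m handwheel '1 0 20 -10 0 0 0; 1 0 20 -10 0.0 0 0;1 0 0 0 0 0 0' ; python3 -c "
from h import *
delta([429,155,130],np.radians(-40)); shot('wrist','w2')
im=cv2.imread('pics/w2.png'); cv2.imwrite('pics/w2a.png',cv2.resize(im[100:300,130:400],None,fx=2.9,fy=2.9,interpolation=cv2.INTER_CUBIC))
import pickle; pickle.dump(cam('wrist'),open('c2.pkl','wb'))"
```

```text
clock: 1.6
eef_pos: [413.0, 182.1, 228.5]
tool_rot: [2.766, 1.561, -1.853]
force: [-0.4, -0.5, -0.5]
width: 85.0
t 1.6 tcp [413.  182.1 228.5] jawang 1.664 toolx [-0.003 -0.009 -1.   ] q7 1.15 w 85.0 F [-0.4 -0.5 -0.5]
 shift(tool) [ 98.7 -13.8 -27.6] rot [-0.779 -0.007 -0.007] dist 103.4
```

View pics/w2.png

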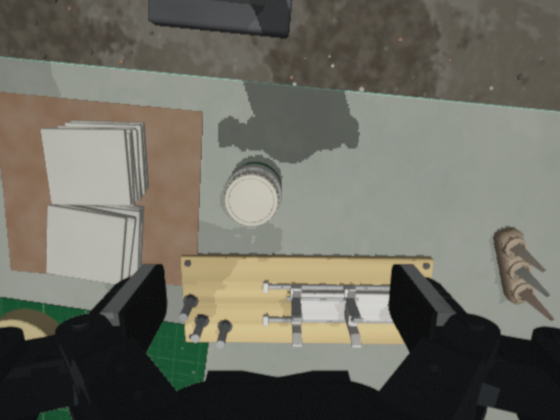

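View pics/w2a.png

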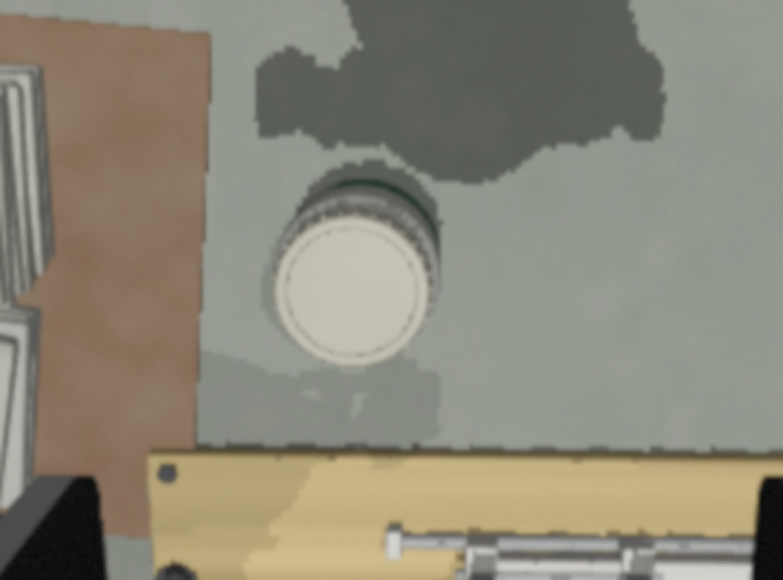

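```bash
python3 -c "
from h import *
import pickle;c=pickle.load(open('c2.pkl','rb'))
im=cv2.imread('pics/w2.png'); cv2.imwrite('pics/w2b.png',cv2.resize(im[250:350,170:310],None,fx=5.6,fy=5.6,interpolation=cv2.INTER_CUBIC))
J=p2w(251.4,200,68,c); print('jar',J)
P=[p2w(u,v,10,c)[:2] for u,v in ((181.7,256.5),(433,257.5),(188,342.5),(432,344))]
print(P,np.mean(P,0))
# model
def jig(o,a,z=0):
    pass
"
```

```text
jar [433.  158.6  68. ]
[array([520.4,  82.3]), array([494.7, 362.3]), array([630.7,  92.7]), array([604.2, 383.4])] [562.5   230.175]
```

View pics/w2b.png

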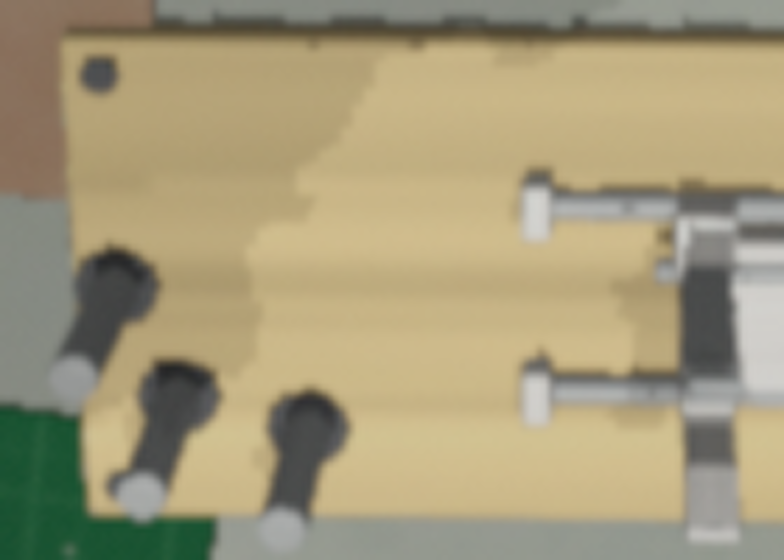

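```bash
cat > fit.py <<'E'
from h import *
from scipy.optimize import least_squares
def pins(r=33): return [(100+r*np.cos(np.radians(t)),r*np.sin(np.radians(t)),46) for t in (0,50,100)]
def jw(P,s):
    x,y,a=s; return np.array([x+P[0]*np.cos(a)-P[1]*np.sin(a),y+P[0]*np.sin(a)+P[1]*np.cos(a),P[2]])
def fit(obs,c,s0=(560,226,-1.484)):
    f=lambda s:np.concatenate([w2p(jw(P,s),c)-uv for P,uv in obs])
    f=lambda s:np.concatenate([proj(jw(P,s),c)-uv for P,uv in obs])
    r=least_squares(f,s0,x_scale=[1,1,.01]); print('fit',r.x.round(3),'res',r.fun.reshape(-1,2).round(1).tolist()); return r.x
def proj(P,c):
    p,M=c; q=M.T@(np.asarray(P,float)-p['eye']); return np.array([p['cx']+p['fx']*q[0]/-q[2],p['cy']-p['fy']*q[1]/-q[2]])
E
python3 -c "
from fit import *
import pickle;c=pickle.load(open('c2.pkl','rb'))
p=pins()
obs=[((142.5,-55,10),(181.1,256.5)),((-142.5,-55,10),(433,257.5)),((142.5,55,10),(186.4,342)),(p[0],(182.9,317.9)),(p[1],(195.4,338.4)),(p[2],(220.4,344.3))]
s=fit(obs,c); print('nest',jw((100,0,10),s))
s=fit(obs[:3],c);s=fit(obs[3:],c); print('nest',jw((100,0,10),s))
"
```

```text
fit [562.464 226.925  -1.479] res [[-1.5, 0.1], [1.3, 0.1], [-0.6, 0.0], [0.3, -0.2], [0.1, 0.1], [0.2, 0.1]]
nest [571.63132924 127.34596094  10.        ]
fit [562.453 227.192  -1.479] res [[-1.2, 0.2], [1.6, 0.1], [-0.3, 0.1]]
fit [561.833 226.522  -1.473] res [[-0.0, -0.1], [-0.0, 0.1], [0.1, 0.0]]
nest [571.5564994  126.99568307  10.        ]
```

```bash
python3 -m handwheel '1 10 0 5 0.12 0 0; 1 10 0 5 0.12 0 0;1 10 0 5 0.12 0 0;1 10 0 5 0.12 0 0;1 20 0 0 0.12 0 0;1 20 0 0 0.1 0 0; 1 0 0 0 0 0 0' ; python3 -c "
from h import *
delta([433,158.6,120],np.radians(55.3)); shot('wrist','w3')
c=cam('wrist'); print(w2p([433,158.6,68],c),w2p([433,158.6,0],c))"
```

```text
clock: 2.35
eef_pos: [424.1, 212.4, 146.9]
tool_rot: [-1.123, 1.561, -0.179]
force: [-0.2, -0.3, -0.2]
width: 85.3
t 2.35 tcp [424.1 212.4 146.9] jawang 0.944 toolx [ 0.01  -0.002 -1.   ] q7 0.5 w 85.3 F [-0.2 -0.3 -0.2]
 shift(tool) [ 27.  -38.5 -38.4] rot [-0.022  0.004  0.009] dist 60.8
[223.8 255. ] [233.8 225. ]
```

View pics/w3.png

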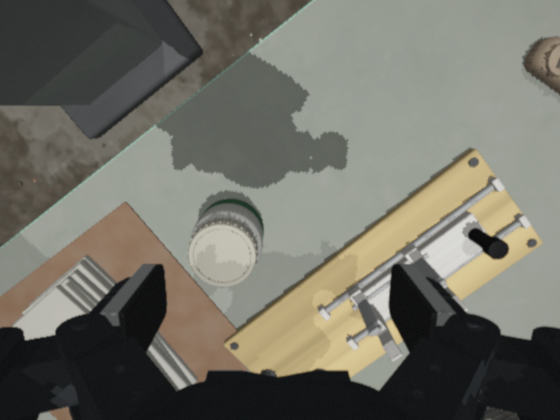

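```bash
python3 -m handwheel '1 9 -19 -19 -0.02 0 0; 1 9 -19 -19 0 0 0; 1 0 0 0 0 0 0' ; python3 -c "
from h import *
delta([433,158.3,32],np.radians(55.3)); shot('wrist','w4')
c=cam('wrist'); print(w2p([433,158.6,68],c),w2p([433,158.6,0],c))"
```

```text
clock: 2.7
eef_pos: [438.0, 162.5, 131.9]
tool_rot: [-0.813, 1.553, 0.167]
force: [-0.5, 0.6, -0.8]
width: 85.5
t 2.7 tcp [438.  162.5 131.9] jawang 0.98 toolx [ 0.017  0.003 -1.   ] q7 0.64 w 85.5 F [-0.5  0.6 -0.8]
 shift(tool) [99.8  3.1 -7.5] rot [0.015 0.012 0.013] dist 100.1
[265.5 208. ] [266.8 185.3]
```

View pics/w4.png

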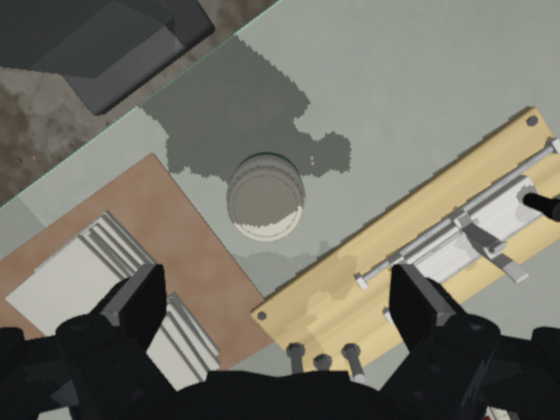

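```bash
python3 -m handwheel '1 30 1 -4 0.015 0.012 0.013; 1 30 1 -3 0 0 0; 1 25 1 0 0 0 0; 1 13 0 0 0 0 0;1 0 0 0 0 0 0' ; python3 -c "
from h import *
delta([433,158.3,32],np.radians(55.3))"
```

```text
clock: 3.25
eef_pos: [440.1, 170.9, 36.7]
tool_rot: [-0.226, 1.551, 0.752]
force: [0.0, -0.5, 0.2]
width: 85.4
t 3.25 tcp [440.1 170.9  36.7] jawang 0.978 toolx [ 0.014  0.014 -1.   ] q7 0.66 w 85.4 F [ 0.  -0.5  0.2]
 shift(tool) [  4.4  -1.1 -14.5] rot [0.013 0.019 0.004] dist 15.2
```

```bash
python3 -m handwheel '1 2 0 -7 0.01 0.02 0; 1 2 0 -7 0 0.01 0;1 0 0 0 0 0 0' ; python3 -c "
from h import *
delta([433,158.3,32],np.radians(55.3))"
```

```text
clock: 3.55
eef_pos: [433.6, 161.2, 34.7]
tool_rot: [-2.522, 1.56, -1.551]
force: [0.4, 0.4, -0.2]
width: 85.4
t 3.55 tcp [433.6 161.2  34.7] jawang 0.971 toolx [ 0.   -0.01 -1.  ] q7 0.65 w 85.4 F [ 0.4  0.4 -0.2]
 shift(tool) [ 2.7 -1.1 -2.7] rot [ 0.006 -0.008  0.006] dist 4.0
```

```bash
python3 -m handwheel '1 3 -1 -2 0 0 0; 0.4 0 0 0 0 0 0; 0.2 0 0 0 0 0 0; -1 0 0 0 0 0 0;-1 0 0 0 0 0 0;-1 0 0 0 0 0 0;-1 0 0 0 0 0 0;-1 0 0 0 0 0 0' ; python3 -c "
from h import *
delta([433,158.3,32],np.radians(55.3)); shot('wrist','w5')"
```

```text
clock: 4.35
eef_pos: [434.1, 158.7, 33.7]
tool_rot: [-2.251, 1.561, -1.28]
force: [-0.3, 0.3, 0.8]
width: 45.9
t 4.35 tcp [434.1 158.7  33.7] jawang 0.971 toolx [ 0.003 -0.009 -1.   ] q7 0.65 w 45.9 F [-0.3  0.3  0.8]
 shift(tool) [ 1.7  0.7 -1. ] rot [ 0.006 -0.006  0.008] dist 2.1
```

View pics/w5.png

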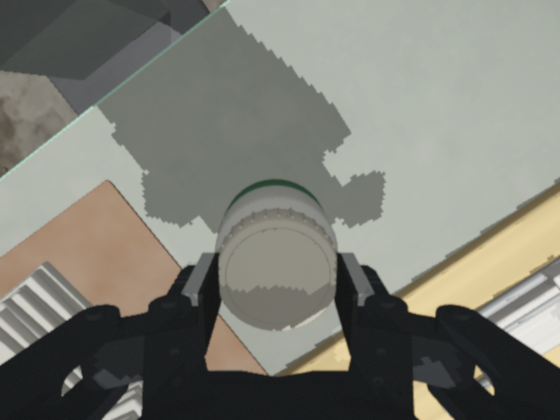

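```bash
python3 -m handwheel '-1 0 0 0 0 0 0;-1 0 0 0 0 0 0' ; python3 -c "
from h import *
delta([433,158.3,32],np.radians(55.3)); shot('wrist','w6',(180,150,200,200),3); c=cam('wrist')
s,T=tool()
print(w2p([433,158.3,68],c))
for d in (0,11,-8): print(d,[w2p(s['eef_pos']+T@np.array([-d,0,z]),c) for z in (-23,0,23)])"
```

```text
clock: 4.6
eef_pos: [434.1, 158.8, 33.7]
tool_rot: [-2.247, 1.561, -1.276]
force: [0.5, 0.5, 1.4]
width: 46.4
t 4.6 tcp [434.1 158.8  33.7] jawang 0.971 toolx [ 0.003 -0.009 -1.   ] q7 0.65 w 46.4 F [0.5 0.5 1.4]
 shift(tool) [ 1.7  0.7 -1. ] rot [ 0.006 -0.006  0.008] dist 2.1
[277.4 276.8]
0 [array([232.4, 246.4]), array([279.8, 246.4]), array([327.2, 246.3])]
11 [array([229.6, 255.2]), array([280. , 255.1]), array([330.4, 255.1])]
-8 [array([234.3, 240.7]), array([279.7, 240.6]), array([325.2, 240.6])]
```

View pics/w6.png

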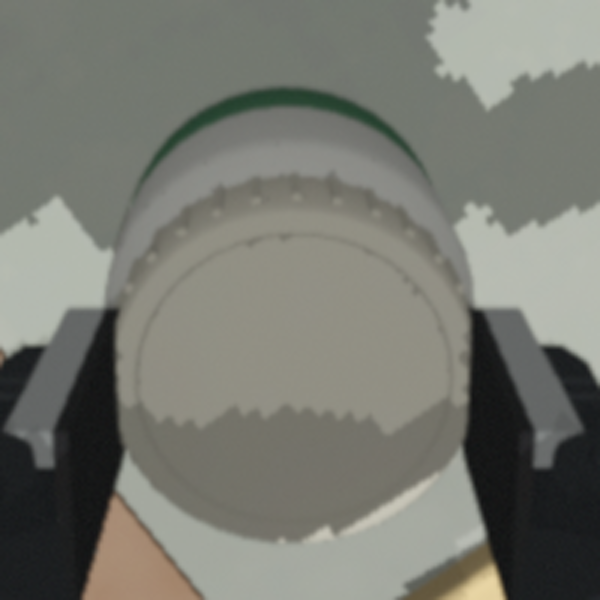

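```bash
python3 -m handwheel '-1 -20 0 0 0 0 0;-1 -25 0 0 0 0 0;-1 -20 0 0 0 0 0;-1 0 0 0 0 0 0' ; python3 -c "
from h import *
c=cam('wrist'); s,T=tool(); shot('wrist','w7',(180,150,200,200),3)
z=68+s['eef_pos'][2]-33.7
P=p2w(278,273,z,c); print(P, T.T@(P-s['eef_pos']))
u=np.array([np.cos(np.radians(-34.7)),np.sin(np.radians(-34.7))])
N=np.array([571.6,127.2]); print('approach', N-12*u, N-40*u)
delta([*(N-40*u),80],np.radians(55.3))"
```

```text
clock: 5.05
eef_pos: [432.2, 158.6, 98.7]
tool_rot: [-2.713, 1.559, -1.742]
force: [1.3, 1.2, -3.4]
width: 45.8
[430.1 159.4 133. ] [-34.30617335   2.04285903  -0.91325526]
approach [561.73427151 134.03135428] [538.71423836 149.97118094]
t 5.1 tcp [431.5 158.4  97.7] jawang 0.971 toolx [-0.004 -0.012 -1.   ] q7 0.64 w 45.8 F [ 0.3  1.3 -2.4]
 shift(tool) [ 17.4 -93.2  53.8] rot [ 0.006 -0.012  0.004] dist 109.0
```

View pics/w7.png

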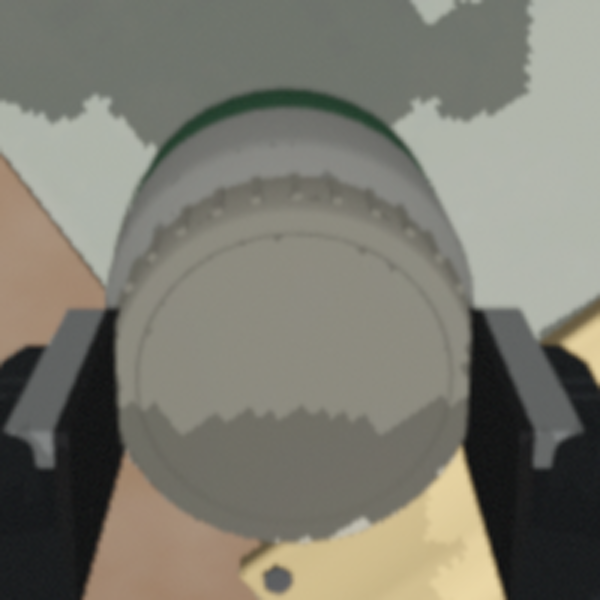

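```bash
python3 -m handwheel '-1 0 -20 10 0 -0.01 0;-1 0 -25 15 0 0 0;-1 0 -25 15 0 0 0;-1 0 -20 10 0 0 0;-1 0 0 0 0 0 0' ; python3 -c "
from h import *
delta([563.9,133.6,80],np.radians(55.3))"
```

```text
clock: 5.6
eef_pos: [531.8, 147.5, 89.6]
tool_rot: [2.829, 1.559, -2.48]
force: [-0.1, 0.1, -2.7]
width: 46.1
t 5.6 tcp [531.8 147.5  89.6] jawang 0.974 toolx [-0.01  -0.007 -1.   ] q7 0.72 w 46.1 F [-0.1  0.1 -2.7]
 shift(tool) [  9.4 -34.4   6.7] rot [ 0.008 -0.011 -0.004] dist 36.3
```

```bash
python3 -m handwheel '-1 0 -17 4 0.008 -0.011 0;-1 3 -15 3 0 0 0;-1 5 -4 0 0 0 0;-1 0 0 0 0 0 0' ; python3 -c "
from h import *
delta([563.9,133.6,50],np.radians(55.3)); shot('wrist','w8')"
```

```text
clock: 6.0
eef_pos: [560.9, 131.7, 74.5]
tool_rot: [2.213, 1.555, -3.104]
force: [-0.5, -0.5, -3.1]
width: 45.9
t 6.0 tcp [560.9 131.7  74.5] jawang 0.966 toolx [-0.016 -0.001 -1.   ] q7 0.77 w 45.9 F [-0.5 -0.5 -3.1]
 shift(tool) [24.5 -1.7  3.5] rot [ 0.001 -0.009 -0.012] dist 24.8
```

View pics/w8.png

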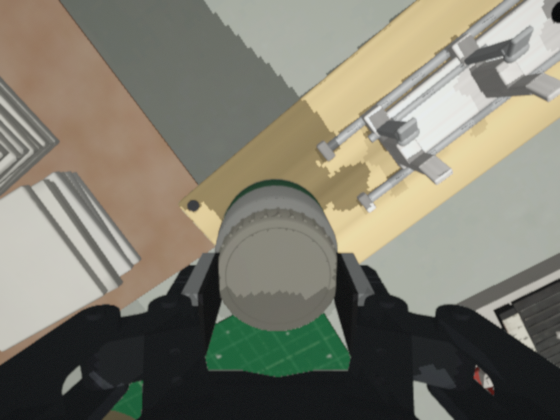

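```bash
python3 -c "
from fit import *
c=cam('wrist');s=(562.3,226.9,-1.478)
print(w2p(jw((142.5,-55,10),s),c))"
python3 -m handwheel '-1 10 0 3 0 -0.01 -0.014;-1 12 -1 2 0 0 0;-1 4 0 0 0 0 0;-1 0 0 0 0 0 0' ; python3 -c "
from h import *
delta([563.9,133.6,43.7],np.radians(55.3))"
```

```text
[179.6 206.5]
clock: 6.45
eef_pos: [561.5, 137.4, 47.1]
tool_rot: [1.946, 1.569, 2.915]
force: [-0.3, -0.1, -3.0]
width: 46.0
t 6.45 tcp [561.5 137.4  47.1] jawang 0.969 toolx [-0.002  0.    -1.   ] q7 0.76 w 46.0 F [-0.3 -0.1 -3. ]
 shift(tool) [ 3.4 -4.2 -1.8] rot [ 0.004 -0.001 -0.002] dist 5.7
```

```bash
python3 -m handwheel '-1 2 -2 -1 0 0 0;-1 2 -1 0 0 0 0;-1 0 0 0 0 0 0' ; python3 -c "
from h import *
delta([563.9,133.6,43.7],np.radians(55.3))"
```

```text
clock: 6.75
eef_pos: [563.8, 134.8, 43.9]
tool_rot: [1.8, 1.569, 2.769]
force: [-1.5, -0.3, -2.8]
width: 45.9
t 6.75 tcp [563.8 134.8  43.9] jawang 0.969 toolx [-0.001  0.    -1.   ] q7 0.77 w 45.9 F [-1.5 -0.3 -2.8]
 shift(tool) [ 0.2 -0.7 -0.9] rot [ 0.004 -0.    -0.001] dist 1.2
```

```bash
python3 -m handwheel '-1 1 0 0 0 0 0;-1 0.7 0 0 0 0 0;-1 0 0 0 0 0 0' ; python3 -m handwheel '-1 1 0 0 0 0 0;-1 0 0 0 0 0 0'
```

```text
clock: 7.05
eef_pos: [564.5, 134.4, 43.8]
tool_rot: [0.292, 1.57, 1.261]
force: [0.0, 0.1, -3.4]
width: 46.1
clock: 7.25
eef_pos: [564.9, 134.3, 43.7]
tool_rot: [-0.288, 1.569, 0.681]
force: [-0.6, -0.3, -0.4]
width: 46.0
```

```bash
python3 -m handwheel '-1 0 -3 0 0 0 0;-1 0 -3 0 0 0 0;-1 0 -2 0 0 0 0;-1 0 0 0 0 0 0' ; python3 -c "
from h import *
s,T=tool();print('Ftool',(T.T@s['force']).round(1))
delta([571.6+1.6+.5,127.2-1.1+.7,43.7],np.radians(55.3))"
```

```text
clock: 7.65
eef_pos: [567.8, 132.7, 44.4]
tool_rot: [1.588, 1.563, 2.559]
force: [-0.3, -0.9, -2.9]
width: 45.9
Ftool [ 2.9 -0.3 -0.9]
t 7.65 tcp [567.8 132.7  44.4] jawang 0.971 toolx [-0.006  0.004 -1.   ] q7 0.77 w 45.9 F [-0.3 -0.9 -2.9]
 shift(tool) [ 0.6 -8.2 -1.5] rot [ 0.006 -0.    -0.007] dist 8.4
```

```bash
python3 -m handwheel '-1 0.5 -4 -1 0 0 0;-1 0.5 -3 0 0 0 0;-1 0 -2 0 0 0 0;-1 0 0 0 0 0 0' ; python3 -c "
from h import *
s,T=tool();print('Ftool',(T.T@s['force']).round(1))
delta([571.6+1.6+.5,127.2-1.1+.7,43.7],np.radians(55.3)); shot('wrist','w9')"
```

```text
clock: 8.05
eef_pos: [571.1, 130.2, 44.5]
tool_rot: [1.642, 1.555, 2.615]
force: [-1.5, 0.3, -2.9]
width: 46.3
Ftool [ 2.9  1.4 -0.6]
t 8.05 tcp [571.1 130.2  44.5] jawang 0.973 toolx [-0.014  0.008 -1.   ] q7 0.79 w 46.3 F [-1.5  0.3 -2.9]
 shift(tool) [ 0.7 -4.1 -1.3] rot [ 0.008 -0.001 -0.016] dist 4.3
```

View pics/w9.png

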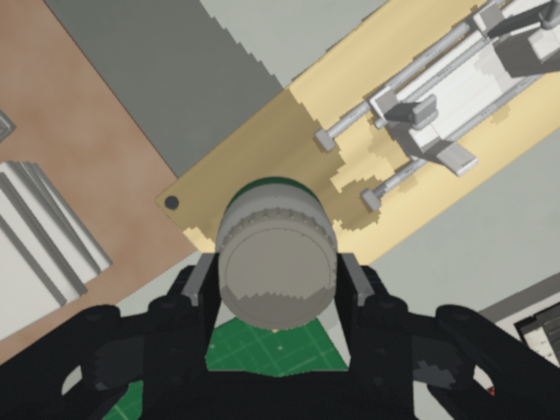

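```bash
python3 -m handwheel '-1 0.7 -3 -1 0 0 -0.016;-1 0.5 -3 -1 0 0 0;-1 0 0 0 0 0 0' ; python3 -c "
from h import *
s,T=tool();print('Ftool',(T.T@s['force']).round(1))
delta([571.6+1.6+.5,127.2-1.1+.7,43.7],np.radians(55.3))"
```

```text
clock: 8.4
eef_pos: [571.1, 129.8, 44.3]
tool_rot: [1.681, 1.564, 2.658]
force: [-1.1, -0.1, -3.3]
width: 46.1
Ftool [ 3.3  0.9 -0.7]
t 8.4 tcp [571.1 129.8  44.3] jawang 0.977 toolx [-0.006  0.003 -1.   ] q7 0.78 w 46.1 F [-1.1 -0.1 -3.3]
 shift(tool) [ 0.5 -3.8 -1. ] rot [ 0.012 -0.001 -0.007] dist 4.0
```

```bash
python3 -m handwheel '-1 0.6 -4 0 0 0 0;-1 0 0 0 0 0 0' ; python3 -m handwheel '-1 0.6 -4 -1 0 0 0;-1 0 0 0 0 0 0' ;python3 -c "
from h import *
s,T=tool();print('Ftool',(T.T@s['force']).round(1))
delta([571.6+1.6+.5,127.2-1.1+.7,43.7],np.radians(55.3))"
```

```text
clock: 8.6
eef_pos: [571.0, 129.8, 44.1]
tool_rot: [1.776, 1.557, 2.756]
force: [-1.9, 1.0, 0.4]
width: 46.2
clock: 8.8
eef_pos: [571.0, 129.7, 44.2]
tool_rot: [1.73, 1.552, 2.712]
force: [-3.1, 0.4, -0.6]
width: 46.2
Ftool [ 0.6  2.8 -1.4]
t 8.8 tcp [571.  129.7  44.2] jawang 0.982 toolx [-0.017  0.008 -1.   ] q7 0.79 w 46.2 F [-3.1  0.4 -0.6]
 shift(tool) [ 0.4 -3.9 -0.8] rot [ 0.016 -0.003 -0.019] dist 4.0
```

```bash
python3 -m handwheel '-1 0 0 0 0 0 -0.018;-1 0 0 0 0 0 0;0.8 0 0 0 0 0 0;0.8 0 0 0 0 0 0;1 0 0 0 0 0 0;1 0 0 0 0 0 0' ;python3 -c "
from h import *
s,T=tool();print('Ftool',(T.T@s['force']).round(1))
delta([571.6+1.6+.5,127.2-1.1+.7,43.7],np.radians(55.3));shot('wrist','w10')"
```

```text
clock: 9.4
eef_pos: [576.0, 126.7, 43.9]
tool_rot: [-1.623, 1.561, -0.644]
force: [0.4, -0.5, -0.2]
width: 85.5
Ftool [ 0.2 -0.6 -0.2]
t 9.4 tcp [576.  126.7  43.9] jawang 0.979 toolx [ 0.008 -0.006 -1.   ] q7 0.78 w 85.5 F [ 0.4 -0.5 -0.2]
 shift(tool) [ 0.2  1.9 -1.2] rot [ 0.014 -0.     0.009] dist 2.3
```

View pics/w10.png

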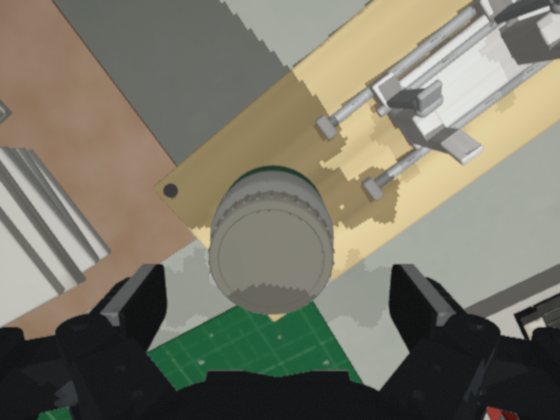

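```bash
python3 -m handwheel '1 -15 1 0 0 0 0;1 -20 1 0 0 0 0;1 -30 1 0 0 0 0;1 -30 8 0 0 0 0;1 -25 25 0 0 0 0;1 0 25 0 0 0 0; 1 0 0 0 0 0 0' ;python3 -c "
from fit import *
import pickle
c=cam('wrist');pickle.dump(c,open('c11.pkl','wb'));shot('wrist','w11')
delta([571.6+1.6+.5,127.2-1.1+.7,43.7],np.radians(55.3))
im=cv2.imread('pics/w11.png');
s=(562.3,226.9,-1.478)
N=jw((100,0,78),s);print('nest top',N,w2p(N,c),[w2p(jw(p,s),c) for p in pins()])
"
```

```text
clock: 10.15
eef_pos: [525.3, 161.5, 174.2]
tool_rot: [-1.24, 1.556, -0.265]
force: [0.9, 0.4, -0.1]
width: 85.5
t 10.2 tcp [527.6 160.3 174.6] jawang 0.974 toolx [ 0.017 -0.004 -1.   ] q7 0.68 w 85.4 F [1.8 0.1 0. ]
 shift(tool) [131.8 -54.8  -2.7] rot [0.009 0.006 0.016] dist 142.8
nest top [571.56632035 127.33024904  78.        ] [275.3 268.9] [array([246.2, 275.1]), array([275. , 287.5]), array([304. , 275.5])]
```

View pics/w11.png

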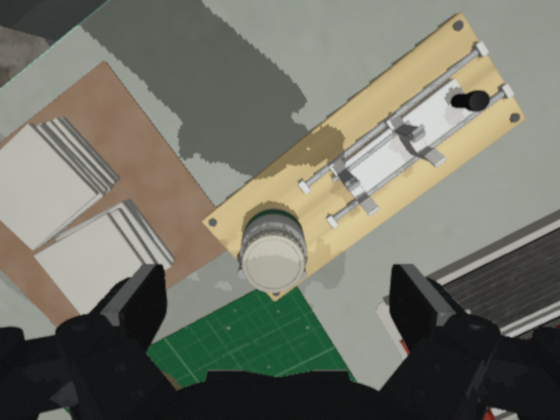

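```bash
python3 -c "
from fit import *
im=cv2.imread('pics/w11.png');cv2.imwrite('pics/w11a.png',cv2.resize(im[190:310,195:345],None,fx=5,fy=5,interpolation=cv2.INTER_CUBIC))
im=cv2.imread('pics/w11.png');cv2.imwrite('pics/w11b.png',cv2.resize(im[0:240,290:540],None,fx=2.5,fy=2.5,interpolation=cv2.INTER_CUBIC))
"
```

```text
(no output)
```

View pics/w11a.png

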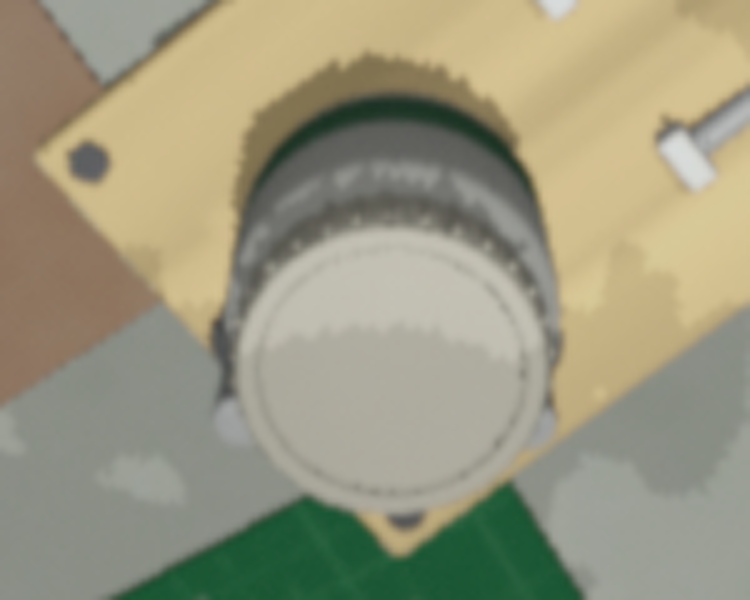

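View pics/w11b.png

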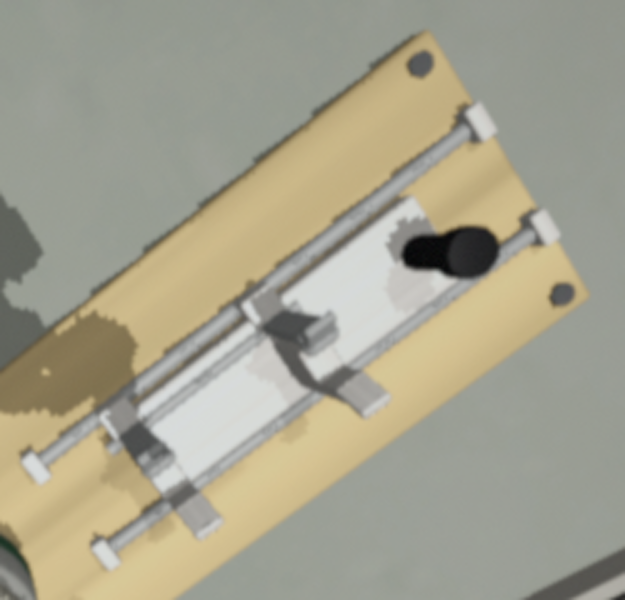

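```bash
python3 -m handwheel '-1 30 0 -1 0.009 0.006 0.016;-1 35 0 -1 0 0 0;-1 35 0 -1 0 0 0;-1 25 0 0 0 0 0;-1 10 0 0 0 0 0;-1 0 0 0 0 0 0' ;python3 -c "
from fit import *
delta([528.9,156.8,29],np.radians(55.3))
"
```

```text
clock: 10.8
eef_pos: [536.1, 154.5, 39.6]
tool_rot: [-0.923, 1.557, 0.037]
force: [0.6, 0.6, 0.2]
width: 0.1
t 10.8 tcp [536.1 154.5  39.6] jawang 0.96 toolx [ 0.013  0.    -1.   ] q7 0.71 w 0.1 F [0.6 0.6 0.2]
 shift(tool) [10.5  7.4 -2.3] rot [-0.005  0.008  0.011] dist 13.1
```

```bash
python3 -m handwheel '-1 6 4 -2 0 0.008 0.011;-1 5 1 -1 0 0 0;-1 0 0 0 0 0 0' ;python3 -c "
from fit import *
delta([571.6-.822*41,127.2+.569*41,29],np.radians(55.3));shot('wrist','w12')
"
```

```text
clock: 11.1
eef_pos: [532.6, 154.7, 30.4]
tool_rot: [-0.618, 1.567, 0.341]
force: [0.2, 0.3, -0.2]
width: -0.1
t 11.1 tcp [532.6 154.7  30.4] jawang 0.959 toolx [ 0.003  0.001 -1.   ] q7 0.71 w -0.1 F [ 0.2  0.3 -0.2]
 shift(tool) [ 1.4 -6.7 -0.4] rot [-0.006  0.003  0.002] dist 6.9
```

View pics/w12.png

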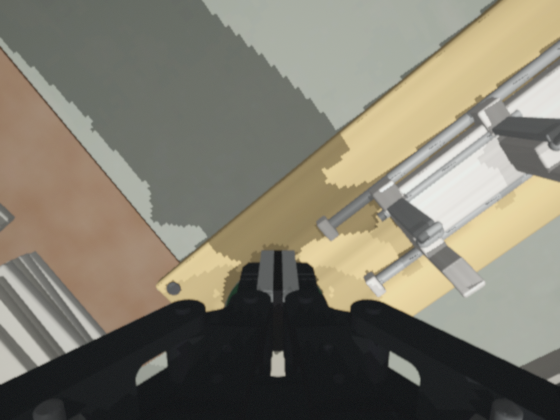

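```bash
for i in 1; do python3 -m handwheel '-1 0 -4 0 0 0 0;-1 0 -3 0 0 0 0;-1 0 -2 0 0 0 0'; done;python3 -c "
from fit import *
delta([571.6-.822*39,127.2+.569*39,29],np.radians(55.3))"
python3 -m handwheel '-1 0 -3 0 0 0 0;-1 0 -3 0 0 0 0;-1 0 -2 0 0 0 0'; python3 -c "
from fit import *
delta([571.6-.822*39,127.2+.569*39,29],np.radians(55.3))
"
```

```text
clock: 11.45
eef_pos: [538.7, 151.3, 32.1]
tool_rot: [0.316, 1.567, 1.277]
force: [-6.5, 1.6, 2.8]
width: 0.2
t 11.45 tcp [538.7 151.3  32.1] jawang 0.961 toolx [ 0.001  0.003 -1.   ] q7 0.72 w 0.2 F [-6.5  1.6  2.8]
 shift(tool) [ 3.  -1.8 -1.1] rot [-0.004  0.003 -0.001] dist 3.7
clock: 11.75
eef_pos: [537.6, 149.3, 31.9]
tool_rot: [1.817, 1.557, 2.781]
force: [-4.9, 1.9, 3.3]
width: 0.1
t 11.75 tcp [537.6 149.3  31.9] jawang 0.964 toolx [-0.013  0.005 -1.   ] q7 0.73 w 0.1 F [-4.9  1.9  3.3]
 shift(tool) [ 2.8 -1.5  1.2] rot [-0.001 -0.003 -0.014] dist 3.4
```

```bash
python3 -m handwheel '-1 1 -6 0 0 0 -0.014;-1 1 -6 0 0 0 0;-1 0 -6 0 0 0 0';python3 -c "
from fit import *
s,T=tool();print('Ftool',(T.T@s['force']).round(1))
delta([571.6-.822*39,127.2+.569*39,29],np.radians(55.3))"
python3 -m handwheel '-1 0 -8 0 0 0 0;-1 0 -8 0 0 0 0;-1 0 -8 0 0 0 0'; python3 -c "
from fit import *
s,T=tool();print('Ftool',(T.T@s['force']).round(1))
delta([571.6-.822*39,127.2+.569*39,29],np.radians(55.3))
"
```

```text
clock: 12.05
eef_pos: [537.1, 148.9, 30.0]
tool_rot: [1.992, 1.542, 2.964]
force: [-10.2, 6.6, 8.7]
width: -0.1
Ftool [-8.4 12.3 -0.4]
t 12.05 tcp [537.1 148.9  30. ] jawang 0.972 toolx [-0.029  0.005 -1.   ] q7 0.74 w -0.1 F [-10.2   6.6   8.7]
 shift(tool) [ 1.  -1.8  1.8] rot [ 0.007 -0.012 -0.027] dist 2.7
clock: 12.35
eef_pos: [535.9, 149.1, 30.3]
tool_rot: [1.911, 1.502, 2.895]
force: [-13.9, 8.3, 14.4]
width: 0.1
Ftool [-13.3  17.1  -1.1]
t 12.35 tcp [535.9 149.1  30.3] jawang 0.985 toolx [-0.066  0.017 -0.998] q7 0.77 w 0.1 F [-13.9   8.3  14.4]
 shift(tool) [ 1.1 -3.   2.3] rot [ 0.019 -0.023 -0.064] dist 3.9
```

```bash
python3 -m handwheel '-1 0 8 0 0 0 -0.06;-1 -15 15 0 0 0 0;-1 -35 10 0 0 0 0;-1 -40 10 0 0 0 0;-1 -40 10 0 0 0 0;-1 0 0 0 0 0 0;-1 0 0 0 0 0 0' ;python3 -c "
from fit import *
import pickle
c=cam('wrist');pickle.dump(c,open('c13.pkl','wb'));shot('wrist','w13')
delta([571.6+1.6+.5,127.2-1.1+.7,43.7],np.radians(55.3))
im=cv2.imread('pics/w13.png')
cv2.imwrite('pics/w13a.png',cv2.resize(im[210:330,195:345],None,fx=5,fy=5,interpolation=cv2.INTER_CUBIC))
s=(562.3,226.9,-1.478)
N=jw((100,0,78),s);print('nest top',N,w2p(N,c),[w2p(jw(p,s),c) for p in pins()],w2p(jw((142.5,-55,10),s),c),w2p(jw((142.5,55,10),s),c))
"
```

```text
clock: 13.05
eef_pos: [494.5, 182.6, 166.5]
tool_rot: [3.099, 1.553, -2.199]
force: [-0.7, -0.9, 0.1]
width: 0.1
t 13.1 tcp [494.8 182.8 166.5] jawang 0.986 toolx [-0.01  -0.014 -1.   ] q7 0.64 w 0.2 F [-0.  -1.3  0.3]
 shift(tool) [122.8 -96.7  -0.9] rot [ 0.021 -0.018 -0.   ] dist 156.3
nest top [571.56632035 127.33024904  78.        ] [276.5 319.2] [array([248.1, 319.8]), array([276.6, 332.3]), array([305.6, 321.3])] [206.7 264. ] [279.4 343.3]
```

View pics/w13.png

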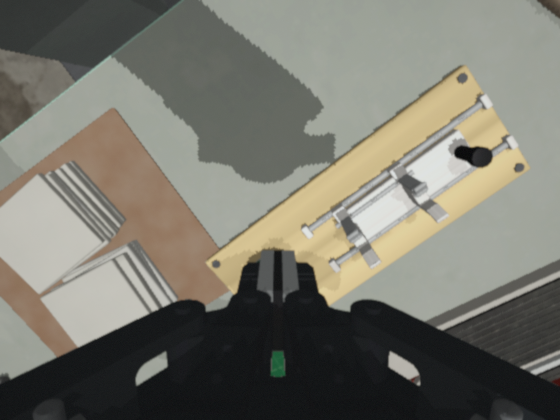

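View pics/w13a.png

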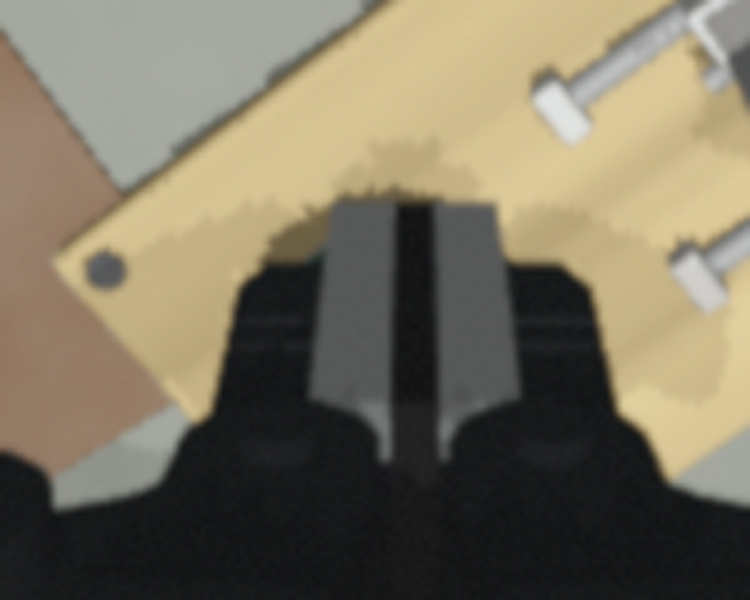

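```bash
python3 -m handwheel '1 0 -15 0 0.02 -0.018 0;1 0 -20 0 0 0 0;1 0 -15 0 0 0 0;1 0 0 0 0 0 0;1 0 0 0 0 0 0' ;python3 -c "
from fit import *
import pickle
c=cam('wrist');pickle.dump(c,open('c14.pkl','wb'));shot('wrist','w14')
delta([571.6+1.6+.5,127.2-1.1+.7,43.7],np.radians(55.3))
im=cv2.imread('pics/w14.png')
cv2.imwrite('pics/w14a.png',cv2.resize(im[190:310,195:345],None,fx=5,fy=5,interpolation=cv2.INTER_CUBIC))
s=(562.3,226.9,-1.478)
N=jw((100,0,78),s);print('nest top',N,w2p(N,c),[w2p(jw(p,s),c) for p in pins()],w2p(jw((142.5,-55,10),s),c),w2p(jw((142.5,55,10),s),c))
"
```

```text
clock: 13.6
eef_pos: [536.0, 151.3, 161.1]
tool_rot: [2.491, 1.563, -2.829]
force: [-0.1, 0.6, -0.3]
width: 72.5
t 13.65 tcp [536.  151.2 161.1] jawang 0.963 toolx [-0.007 -0.003 -1.   ] q7 0.71 w 78.8 F [ 0.1 -0.4  0.8]
 shift(tool) [117.2 -45.4   2.2] rot [-0.002 -0.006 -0.004] dist 125.7
nest top [571.56632035 127.33024904  78.        ] [280.5 260.7] [array([249.9, 269.2]), array([280.4, 282.2]), array([311. , 269.2])] [204.6 215.5] [283.3 300.1]
```

View pics/w14a.png

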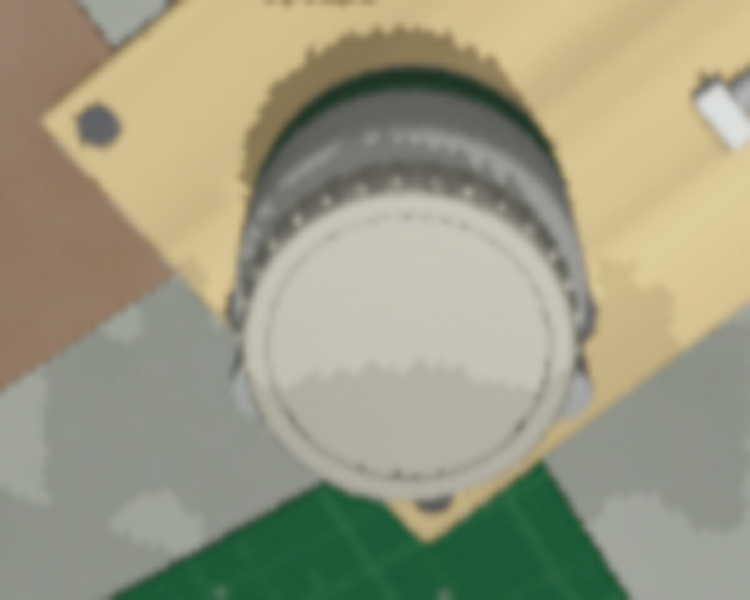

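```bash
python3 -m handwheel '1 -5 -18 -30 0.11 0 0;1 -5 -22 -27 0.11 0 0;1 -5 -25 -25 0.11 0 0;1 -5 -27 -22 0.11 0 0;1 -5 -30 -19 0.11 0 0;1 -5 -32 -15 0.11 0 0;1 0 -33 -12 0.11 0 0;1 0 -34 -8 0.11 0 0;1 0 -35 -4 0.11 0 0;1 0 -35 0 0.11 0 0' ;python3 -c "
from fit import *
delta([505,-200,200],np.radians(-22.6))
"
```

```text
clock: 14.65
eef_pos: [514.8, -194.3, 189.4]
tool_rot: [2.729, 1.556, 2.573]
force: [0.2, -0.6, 0.6]
width: 85.2
t 14.65 tcp [ 514.8 -194.3  189.4] jawang -0.155 toolx [-0.012  0.008 -1.   ] q7 0.44 w 85.2 F [ 0.2 -0.6  0.6]
 shift(tool) [-10.6  -7.1  -8.9] rot [ 0.239 -0.014 -0.004] dist 15.5
```

```bash
python3 -m handwheel '1 0 -4 -4 0.12 -0.014 -0.004;1 0 -3 -4 0.12 0 0;1 0 0 0 0 0 0;1 0 0 0 0 0 0' ;python3 -c "
from fit import *
import pickle
c=cam('wrist');pickle.dump(c,open('c15.pkl','wb'));shot('wrist','w15')
delta([505,-200,200],np.radians(-22.6))
"
```

```text
clock: 15.05
eef_pos: [503.3, -203.5, 188.9]
tool_rot: [-1.29, 1.569, -1.7]
force: [-0.1, 0.7, -0.7]
width: 85.7
t 15.1 tcp [ 503.3 -203.3  188.9] jawang -0.41 toolx [-0.    -0.001 -1.   ] q7 0.26 w 85.6 F [-1.1  0.7  0. ]
 shift(tool) [-11.1   3.7   0.2] rot [-0.015  0.     0.001] dist 11.7
```

View pics/w15.png

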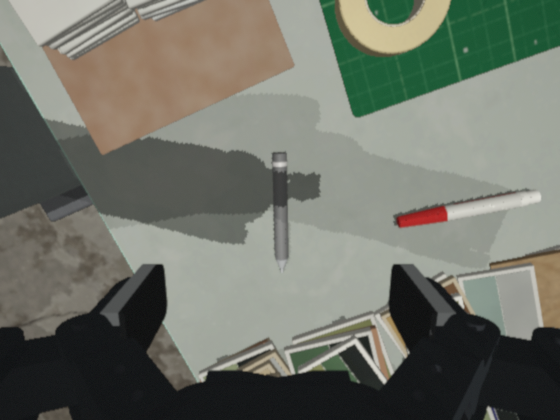

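```bash
python3 -c "
from fit import *
import pickle
c=pickle.load(open('c15.pkl','rb'))
im=cv2.imread('pics/w15.png')
cv2.imwrite('pics/w15a.png',cv2.resize(im[140:280,230:330],None,fx=4.2,fy=4.2,interpolation=cv2.INTER_CUBIC))
"
```

```text
(no output)
```

View pics/w15a.png

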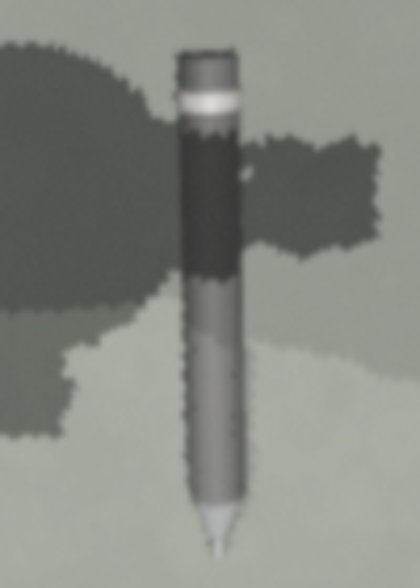

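```bash
python3 -c "
from fit import *
import pickle
c=pickle.load(open('c15.pkl','rb'))
A=p2w(279.5,152.4,7,c);B=p2w(282.4,272.4,7,c);S=p2w(281.7,259.5,7,c)
d=(B-A);L=np.linalg.norm(d);print(A,B,L,np.linalg.norm(S-A),np.degrees(np.arctan2(d[1],d[0])))
C=A+d/L*(58*L/122);print('centre',C)
a=np.arctan2(d[1],d[0])+np.pi/2;print(np.degrees(a))
delta([C[0],C[1],60],a)
"
```

```text
[ 514.5 -183.3    7. ] [ 468.3 -297.     7. ] 122.72786969551781 108.43214468044059 -112.11350324675362
centre [ 492.53606557 -237.35409836    7.        ]
-22.113503246753623
t 15.1 tcp [ 503.3 -203.3  188.9] jawang -0.41 toolx [-0.    -0.001 -1.   ] q7 0.26 w 85.6 F [-1.1  0.7  0. ]
 shift(tool) [128.9 -35.4   3.6] rot [-0.024  0.     0.001] dist 133.7
```

```bash
python3 -m handwheel '1 30 -9 1 -0.024 0 0;1 35 -9 1 0 0 0;1 35 -9 1 0 0 0;1 25 -8 0 0 0 0;1 0 0 0 0 0 0;1 0 0 0 0 0 0' ;python3 -c "
from fit import *
shot('wrist','w16')
delta([492.5,-237.4,10],np.radians(-22.1))
"
```

```text
clock: 15.7
eef_pos: [499.3, -232.1, 61.4]
tool_rot: [0.657, 1.563, 0.294]
force: [0.0, 0.7, 0.5]
width: 85.6
t 15.75 tcp [ 499.3 -232.1   61.6] jawang -0.363 toolx [ 0.008  0.002 -1.   ] q7 0.46 w 85.7 F [ 0.3  0.8 -0.9]
 shift(tool) [51.6 -7.6 -4.8] rot [ 0.023  0.006 -0.005] dist 52.4
```

View pics/w16.png

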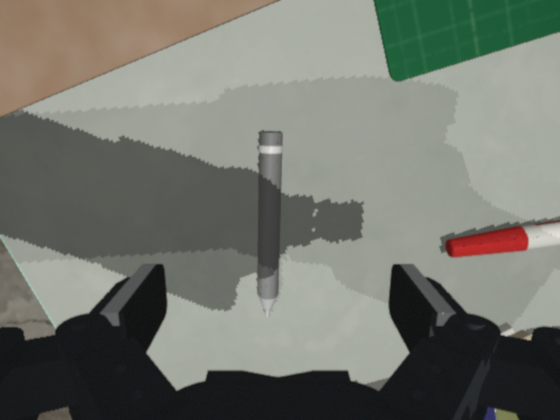

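```bash
python3 -m handwheel '1 15 -4 -3 0.023 0.006 -0.005;1 15 -4 -2 0 0 0;1 10 0 0 0 0 0;1 0 0 0 0 0 0;1 0 0 0 0 0 0' ;python3 -c "
from fit import *
delta([492.5,-237.4,10],np.radians(-22.1))
"
```

```text
clock: 16.25
eef_pos: [496.1, -236.8, 23.2]
tool_rot: [0.023, 1.563, -0.361]
force: [0.5, -0.4, -0.2]
width: 85.1
t 16.25 tcp [ 496.1 -236.8   23.2] jawang -0.384 toolx [ 0.008 -0.003 -1.   ] q7 0.48 w 85.1 F [ 0.5 -0.4 -0.2]
 shift(tool) [13.2 -1.9 -3.3] rot [ 0.002  0.008 -0.   ] dist 13.7
```

```bash
python3 -m handwheel '1 7 -1 -3 0 0.008 0;1 6 -1 -2 0 0 0;1 2 0 0 0 0 0;1 0 0 0 0 0 0' ;python3 -c "
from fit import *
delta([492.5,-237.4,10],np.radians(-22.1))
shot('wrist','w17')"
```

```text
clock: 16.65
eef_pos: [491.5, -236.8, 8.1]
tool_rot: [0.17, 1.569, -0.214]
force: [-0.1, -0.2, 0.6]
width: 85.3
t 16.65 tcp [ 491.5 -236.8    8.1] jawang -0.383 toolx [ 0.002 -0.    -1.   ] q7 0.49 w 85.3 F [-0.1 -0.2  0.6]
 shift(tool) [-1.9 -0.2  1.2] rot [ 0.002  0.002 -0.   ] dist 2.3
```

View pics/w17.png

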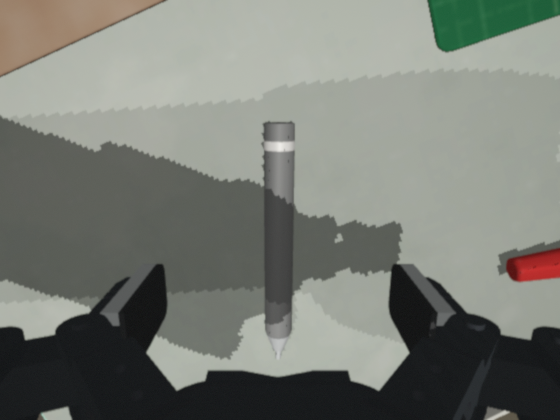

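```bash
python3 -m handwheel '1 -3 0 0 0 0 0;-1 0 0 0 0 0 0;-1 0 0 0 0 0 0;-1 0 0 0 0 0 0;-1 0 0 0 0 0 0;-1 0 0 0 0 0 0;-1 0 0 0 0 0 0;-1 0 0 0 0 0 0;-1 0 0 0 0 0 0' ;python3 -c "
from fit import *
delta([492.5,-237.4,10],np.radians(-22.1))
import pickle;s,T=tool();pickle.dump((cam('wrist'),s['eef_pos'],T),open('c18.pkl','wb'));shot('wrist','w18')"
```

```text
clock: 17.6
eef_pos: [492.1, -237.1, 12.1]
tool_rot: [0.057, 1.568, -0.327]
force: [0.1, 1.0, -0.3]
width: 0.2
t 17.6 tcp [ 492.1 -237.1   12.1] jawang -0.383 toolx [ 0.003 -0.001 -1.   ] q7 0.49 w 0.2 F [ 0.1  1.  -0.3]
 shift(tool) [ 2.1 -0.2  0.5] rot [ 0.002  0.003 -0.   ] dist 2.2
```

View pics/w18.png

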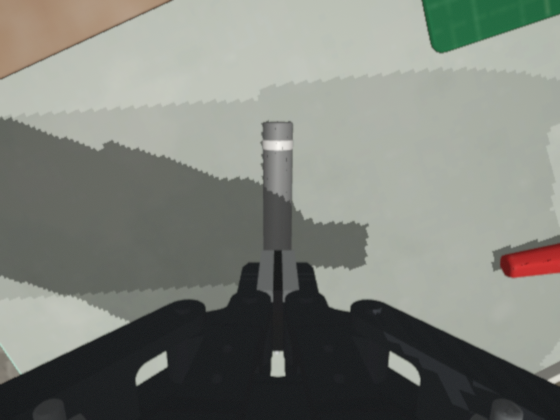

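```bash
python3 -c "
from fit import *
import pickle
c,p,T=pickle.load(open('c18.pkl','rb'))
for y in (0,11):
  print(y,[(d,w2p(p+T@np.array([d,y,0]),c).tolist()) for d in (15,8,0,-10,-20,-30,-40)])
print(w2p([492.5,-237.4,7],c))
for z in (0,14,20): print(z,p2w(277.5,250,z,c),T.T@(p2w(277.5,250,z,c)-p))
"
```

```text
0 [(15, [277.1, 234.8]), (8, [277.1, 239.4]), (0, [277.1, 245.1]), (-10, [277.1, 252.9]), (-20, [277.0, 261.7]), (-30, [277.0, 271.5]), (-40, [277.0, 282.8])]
11 [(15, [277.1, 214.6]), (8, [277.1, 218.5]), (0, [277.1, 223.4]), (-10, [277.0, 230.1]), (-20, [277.0, 237.7]), (-30, [277.0, 246.2]), (-40, [276.9, 255.9])]
[278.  241.7]
0 [ 489.6 -244.     0. ] [12.12388908 -7.37385979  0.21620161]
14 [ 491.6 -238.8   14. ] [-1.87535047 -1.80079559  0.1687953 ]
20 [ 492.5 -236.6   20. ] [-7.87487061  0.57719749  0.19891206]
```

```bash
python3 -c "
from fit import *
im=get_image('side');cv2.imwrite('pics/s1.png',cv2.resize(im[230:350,290:430],None,fx=5,fy=5,interpolation=cv2.INTER_CUBIC))"
```

```text
(no output)
```

View pics/s1.png

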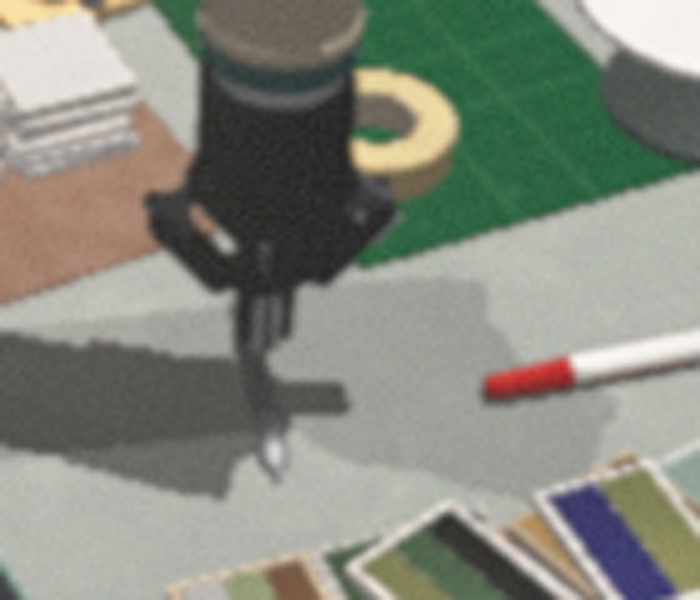

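```bash
python3 -c "
from fit import *
c=cam('side')
for z in (0,4,12,20,30,40,66,120): q=w2p([492,-237,z],c); print(z,q,(q-[290,230])*5)
print(([w2p([468.3,-297,7],c)]-np.array([290,230]))*5)
"; python3 -m handwheel '-1 0 0 0 0 0 0; -1 -15 0 0 0 0 0;-1 -15 0 0 0 0 0;-1 0 0 0 0 0 0' ;python3 -c "
from fit import *
delta([492.5,-237.4,10],np.radians(-22.1))
shot('wrist','w19',(180,100,200,200),3)"
```

```text
0 [341.7 309.3] [258.5 396.5]
4 [341.7 308.1] [258.5 390.5]
12 [341.9 305.8] [259.5 379. ]
20 [342.  303.5] [260.  367.5]
30 [342.2 300.7] [261.  353.5]
40 [342.4 297.7] [262.  338.5]
66 [342.9 290. ] [264.5 300. ]
120 [343.9 273.5] [269.5 217.5]
[[280.5 478.5]]
clock: 18.1
eef_pos: [491.4, -236.9, 42.3]
tool_rot: [0.078, 1.569, -0.306]
force: [1.1, 0.2, -0.6]
width: 0.2
t 18.1 tcp [ 491.4 -236.9   42.3] jawang -0.384 toolx [ 0.001 -0.    -1.   ] q7 0.47 w 0.2 F [ 1.1  0.2 -0.6]
 shift(tool) [32.3 -0.   1.1] rot [ 0.002  0.001 -0.   ] dist 32.3
```

View pics/w19.png

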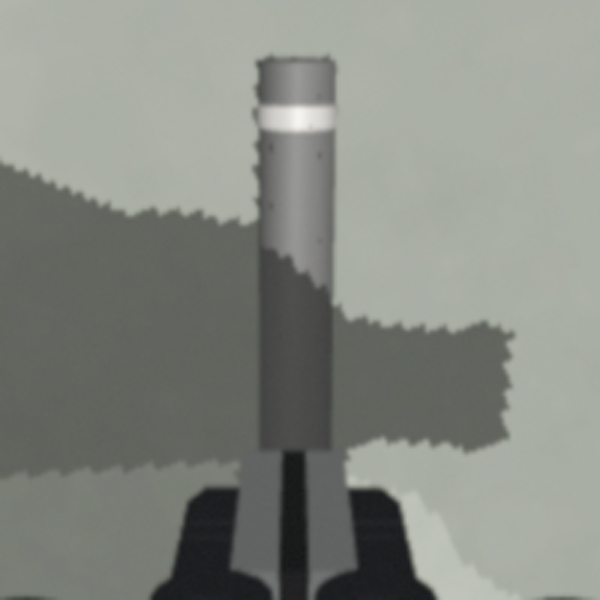

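```bash
python3 -m handwheel '-0.3 0 0 1 0 0 0; -0.3 0 0 0 0 0 0;-0.3 10 0 0 0 0 0;-0.3 10 0 0 0 0 0;-0.3 0 0 0 0 0 0' ;python3 -c "
from fit import *
delta([492.5,-237.4,10],np.radians(-22.1))
shot('wrist','w20',(180,100,200,200),3)"
```

```text
clock: 18.65
eef_pos: [490.7, -236.0, 17.4]
tool_rot: [2.928, 1.568, 2.545]
force: [-0.4, -0.8, -0.5]
width: 29.7
t 18.65 tcp [ 490.7 -236.    17.4] jawang -0.383 toolx [-0.003  0.002 -1.   ] q7 0.48 w 29.7 F [-0.4 -0.8 -0.5]
 shift(tool) [ 7.4 -0.7  2.3] rot [ 0.002 -0.003 -0.001] dist 7.8
```

View pics/w20.png

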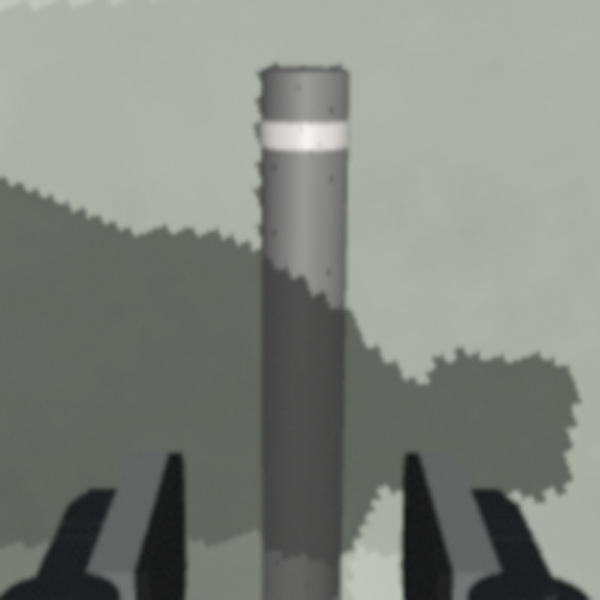

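```bash
python3 -m handwheel '-0.3 6 -1 2 0 0 0;-0.3 5 0 0 0 0 0;-0.3 4 0 0 0 0 0;-0.3 0 0 0 0 0 0' ;python3 -c "
from fit import *
delta([492.5,-237.4,0],np.radians(-22.1))
shot('wrist','w21',(180,100,200,200),3)
im=get_image('side');cv2.imwrite('pics/s2.png',cv2.resize(im[230:350,290:430],None,fx=5,fy=5,interpolation=cv2.INTER_CUBIC))"
```

```text
clock: 19.1
eef_pos: [492.3, -238.2, 1.2]
tool_rot: [3.004, 1.568, 2.621]
force: [-0.7, 0.0, 0.6]
width: 29.6
t 19.1 tcp [ 492.3 -238.2    1.2] jawang -0.384 toolx [-0.003  0.002 -1.   ] q7 0.49 w 29.6 F [-0.7  0.   0.6]
 shift(tool) [ 1.2  0.8 -0.1] rot [ 0.002 -0.003 -0.   ] dist 1.4
```

View pics/s2.png

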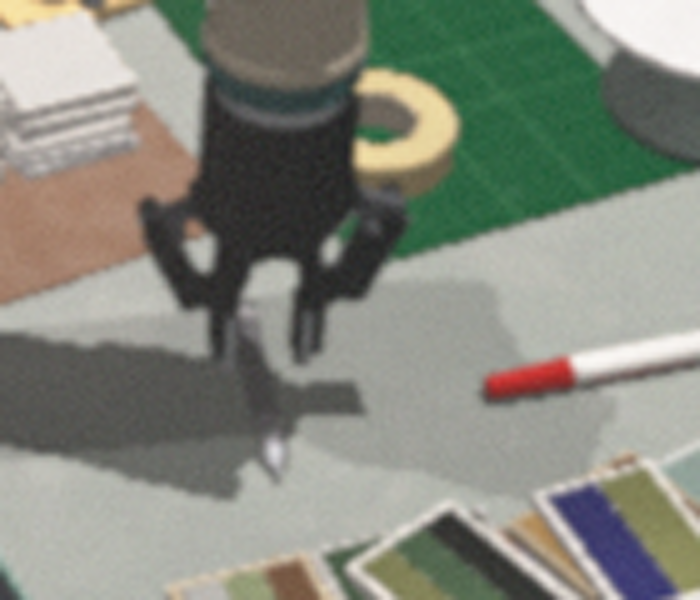

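```bash
python3 -m handwheel '-0.3 5 -1 0 0 0 0;-0.3 4 0 0 0 0 0;-0.3 0 0 0 0 0 0' ;python3 -m handwheel '-0.3 4 0 0 0 0 0;-0.3 0 0 0 0 0 0' ;python3 -c "
from fit import *
delta([492.5,-237.4,-16],np.radians(-22.1))
shot('wrist','w22',(180,100,200,200),3)
im=get_image('side');cv2.imwrite('pics/s3.png',cv2.resize(im[230:350,290:430],None,fx=5,fy=5,interpolation=cv2.INTER_CUBIC))"
```

```text
clock: 19.5
eef_pos: [492.6, -239.5, -7.5]
tool_rot: [2.897, 1.57, 2.514]
force: [0.2, 0.8, -0.5]
width: 29.8
clock: 19.7
eef_pos: [492.5, -239.4, -11.9]
tool_rot: [2.864, 1.57, 2.48]
force: [-0.2, -0.2, -0.4]
width: 29.7
t 19.7 tcp [ 492.5 -239.4  -11.9] jawang -0.384 toolx [-0.001  0.001 -1.   ] q7 0.5 w 29.7 F [-0.2 -0.2 -0.4]
 shift(tool) [ 4.2  1.9 -0.8] rot [ 0.002 -0.001 -0.   ] dist 4.6
```

View pics/s3.png

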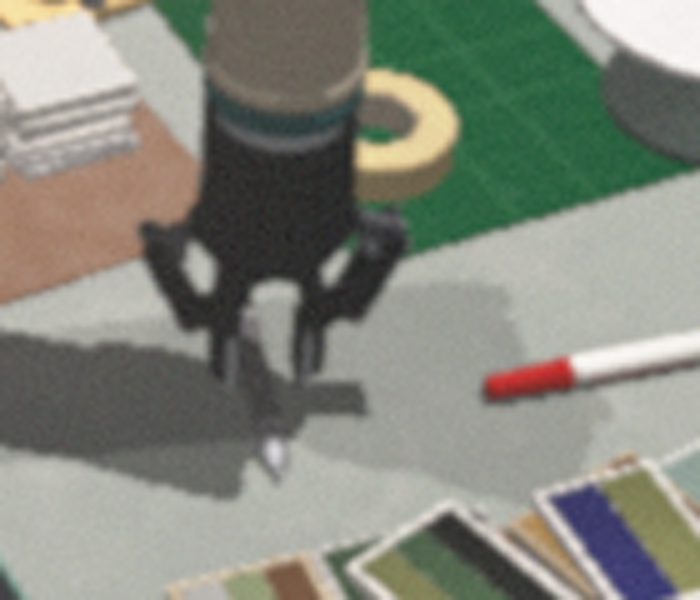

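View pics/w22.png

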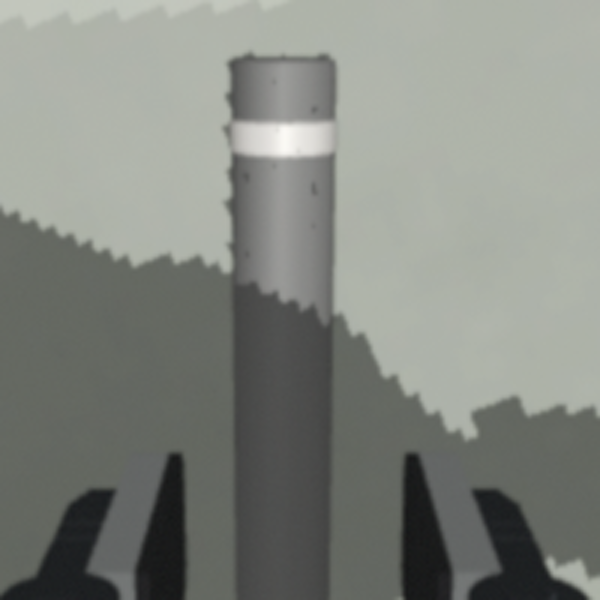

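```bash
python3 -m handwheel '-0.3 5 0 0 0 0 0;-0.3 1 0 0 0 0 0;-0.3 0 0 0 0 0 0' ;python3 -c "
from fit import *
delta([492.5,-237.4,-18],np.radians(-22.1))"; python3 -m handwheel '-1 0 0 0 0 0 0;-1 0 0 0 0 0 0;-1 0 0 0 0 0 0;-1 0 0 0 0 0 0' ;python3 -c "
from fit import *
delta([492.5,-237.4,-18],np.radians(-22.1))"
```

```text
clock: 20.1
eef_pos: [493.1, -239.7, -17.8]
tool_rot: [1.727, 1.571, 1.343]
force: [0.5, 0.0, 0.6]
width: 30.2
t 20.1 tcp [ 493.1 -239.7  -17.8] jawang -0.383 toolx [ 0.  0. -1.] q7 0.51 w 30.2 F [0.5 0.  0.6]
 shift(tool) [ 0.2  1.9 -1.4] rot [ 0.002 -0.    -0.   ] dist 2.4
clock: 20.5
eef_pos: [492.9, -239.7, -17.2]
tool_rot: [1.834, 1.57, 1.45]
force: [-1.0, 0.1, -1.5]
width: 8.8
t 20.5 tcp [ 492.9 -239.7  -17.2] jawang -0.384 toolx [ 0.  0. -1.] q7 0.51 w 8.8 F [-1.   0.1 -1.5]
 shift(tool) [ 0.8  2.  -1.2] rot [ 0.002 -0.    -0.   ] dist 2.4
```

```bash
python3 -m handwheel '-1 0 0 0 0 0 0;-1 0 0 0 0 0 0;-1 -10 0 0 0 0 0;-1 -20 0 0 0 0 0;-1 -20 0 0 0 0 0;-1 0 0 0 0 0 0' ;python3 -c "
from fit import *
delta([492.5,-237.4,-18],np.radians(-22.1))
c=cam('wrist');s,T=tool()
import pickle;pickle.dump((c,s['eef_pos'],T),open('c23.pkl','wb'))
shot('wrist','w23')"
```

```text
clock: 21.1
eef_pos: [492.5, -239.8, 35.2]
tool_rot: [2.819, 1.57, 2.435]
force: [0.4, -0.2, -0.4]
width: 8.8
t 21.1 tcp [ 492.5 -239.8   35.2] jawang -0.384 toolx [-0.001  0.001 -1.   ] q7 0.47 w 8.8 F [ 0.4 -0.2 -0.4]
 shift(tool) [53.2  2.2 -0.9] rot [ 0.002 -0.001 -0.   ] dist 53.2
```

View pics/w23.png

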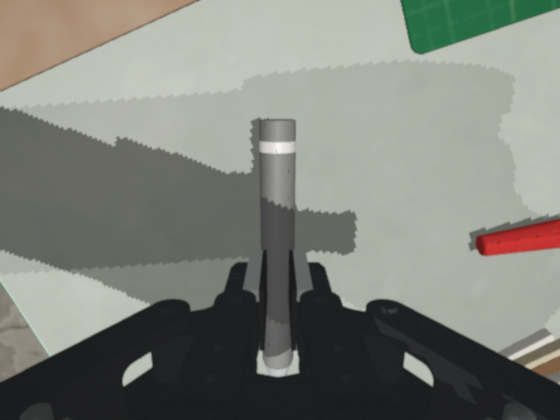

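```bash
python3 -c "
from fit import *
import pickle
c,p,T=pickle.load(open('c23.pkl','rb'))
z=p[2]+24.2
for zz in (z-5,z,z+6):
  A=p2w(277.5,121,zz,c);B=p2w(279,376,zz,c);print(T.T@(A-p),T.T@(B-p),np.linalg.norm(A-B))
im=cv2.imread('pics/w23.png');cv2.imwrite('pics/w23a.png',cv2.resize(im[105:385,240:320],None,fx=2.1,fy=2.1,interpolation=cv2.INTER_CUBIC))
# clip
from fit import jw
s=(562.3,226.9,-1.478)
print('nest',jw((100,0,10),s),'ang',np.degrees(s[2]))
"
```

```text
[-19.18727245  59.33155088   0.33496941] [-19.23587733 -59.06638149   0.94097912] 118.39949324215875
[-24.18719978  59.55647142   0.34669535] [-24.23409863 -54.88643922   0.86438615] 114.44409115371577
[-30.18702921  59.7443278    0.26449563] [-30.23203046 -49.94468068   0.80244933] 109.69033685790193
nest [571.56632035 127.33024904  10.        ] ang -84.68316212033567
```

View pics/w23a.png

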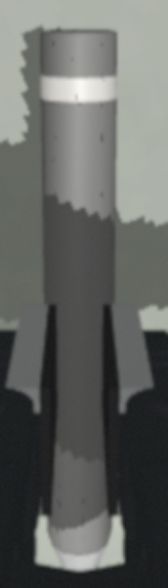

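```bash
python3 -c "
from fit import *
im=cv2.imread('pics/w13.png');cv2.imwrite('pics/w13b.png',cv2.resize(im[60:280,295:535],None,fx=3.2,fy=2.7,interpolation=cv2.INTER_CUBIC))"
```

```text
(no output)
```

View pics/w13b.png

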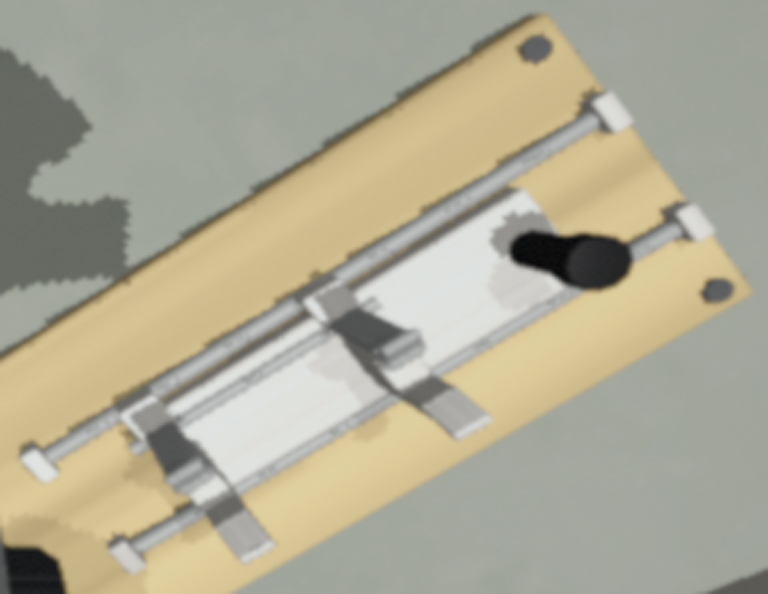

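```bash
cat > f2.py <<'E'
from fit import *
import pickle
c=pickle.load(open('c13.pkl','rb'))
px=lambda u,v:np.array([295+u/3.2,60+v/2.7])
obs=[((-142.5,-55,10),px(547,12)),((-142.5,55,10),px(750,293)),((142.5,-55,10),np.array([205.4,262.4]))]
s=fit(obs,c)
def inv(uv,z,s):
    P=p2w(*uv,z,c); a=s[2]; d=P[:2]-s[:2]; return np.array([d[0]*np.cos(a)+d[1]*np.sin(a),-d[0]*np.sin(a)+d[1]*np.cos(a)])
for s in (s,(562.3,226.9,-1.478)):
    print('knob',inv(px(600,263),57,s),'cheeks',inv(px(473,426),70,s),inv(px(257,552),70,s))
E
python3 f2.py
```

```text
fit [561.216 224.519  -1.487] res [[-0.4, -0.6], [2.1, 0.5], [-1.8, 0.7]]
knob [-98.74842799  -0.20970352] cheeks [-48.88794554  15.04979482] [11.44487542 15.27499483]
knob [-96.47652768  -0.66302856] cheeks [-46.48710207  14.16860408] [13.84543324 13.87674235]
```

```bash
python3 -m handwheel '-1 -40 0 0 0 0 0;-1 -30 20 -5 0 0 0;-1 -10 40 -10 -0.12 0 0;-1 0 45 -5 -0.12 0 0;-1 0 45 0 -0.12 0 0;-1 0 45 5 -0.11 0 0;-1 0 44 11 0 0 0;-1 0 44 11 0 0 0;-1 0 44 11 0 0 0;-1 0 44 11 0 0 0' ;python3 -c "
from fit import *
delta([560,240,90],np.radians(5.3))"
```

```text
clock: 22.15
eef_pos: [545.1, 140.0, 111.7]
tool_rot: [-2.93, 1.562, -2.84]
force: [1.1, -1.0, -0.7]
width: 9.0
t 22.15 tcp [545.1 140.  111.7] jawang 0.09 toolx [-0.008 -0.003 -1.   ] q7 0.11 w 9.0 F [ 1.1 -1.  -0.7]
 shift(tool) [21.3 98.3 24. ] rot [-0.003 -0.009  0.002] dist 103.4
```

```bash
python3 -m handwheel '-1 0 40 10 0 -0.009 0;-1 0 35 9 0 0 0;-1 0 15 3 0 0 0;-1 0 0 0 0 0 0;-1 0 0 0 0 0 0' ;python3 -c "
from fit import *
import pickle
c=cam('wrist');s,T=tool();pickle.dump((c,s['eef_pos'],T),open('c24.pkl','wb'))
shot('wrist','w24');delta([560,240,90],np.radians(5.3))
im=cv2.imread('pics/w24.png');cv2.imwrite('pics/w24a.png',cv2.resize(im[130:430,170:390],None,fx=2.7,fy=2.0,interpolation=cv2.INTER_CUBIC))"
```

```text
clock: 22.65
eef_pos: [555.2, 243.4, 107.0]
tool_rot: [-3.096, 1.566, -2.994]
force: [0.6, -0.1, -0.8]
width: 8.8
t 22.7 tcp [555.2 243.  107. ] jawang 0.101 toolx [-0.005 -0.001 -1.   ] q7 -0.04 w 8.9 F [ 0.3 -0.  -0. ]
 shift(tool) [17.  -3.4  4.6] rot [ 0.008 -0.005  0.   ] dist 17.9
```

View pics/w24.png

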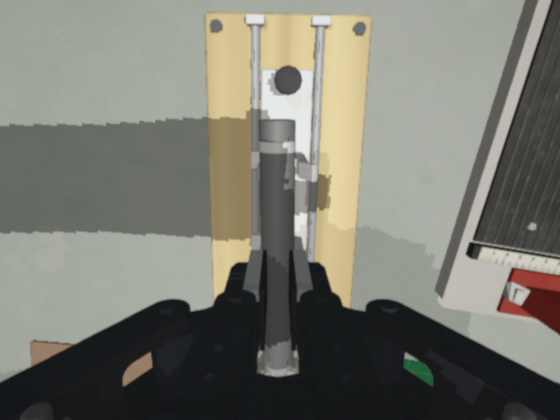

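```bash
python3 -c "
from fit import *
im=cv2.imread('pics/w24.png');cv2.imwrite('pics/w24a.png',cv2.resize(im[0:200,195:385],None,fx=4,fy=3,interpolation=cv2.INTER_CUBIC))"
```

```text
(no output)
```

View pics/w24a.png

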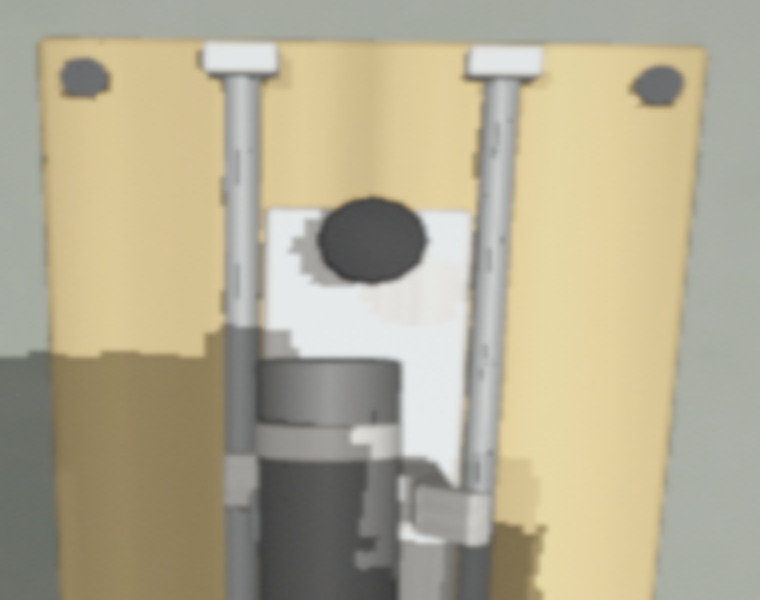

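```bash
python3 -c "
from fit import *
import pickle
c,p,T=pickle.load(open('c24.pkl','rb'))
A=p2w(205.3,13.3,10,c);B=p2w(371.3,16,10,c);print(A,B,np.linalg.norm(A-B)); 
m=(A+B)/2
K=p2w(288.3,80,57,c); print('knob',K,'tool',T.T@(K-p))
d=B-A; a=np.arctan2(d[1],d[0])-np.pi/2; print('ang',np.degrees(a))
for a in (a,np.radians(-84.7),np.radians(-85.1)):
  X=np.array([np.cos(a),np.sin(a)]);print('clip',K[:2]+80*X, 'via corners',m[:2]+ (142.5-18.7)*X)
R0=p2w(277.3,120,131+4,c);print('pen rear tool',T.T@(R0-p))
"
```

```text
[495.3 361.3  10. ] [602.8 370.4  10. ] 107.88447525014888
knob [552.7 322.6  57. ] tool [49.91053863 79.10221948  5.83416248]
ang -85.1613811946762
clip [559.44795885 242.88510145] via corners [559.49246633 242.49119449]
clip [560.089647   242.94202415] via corners [560.48547873 242.57928236]
clip [559.53335385 242.8923763 ] via corners [559.62461508 242.50245233]
pen rear tool [-28.05379465  60.07112627  -0.3359452 ]
```

```bash
python3 -m handwheel '-1 12 -1 3 0.01 -0.005 0;-1 12 -1 2 0 0 0;-1 8 0 0 0 0 0;-1 0 0 0 0 0 0;-1 0 0 0 0 0 0' ;python3 -c "
from fit import *
delta([559.8,241,60],np.radians(5.1))
import pickle
c=cam('wrist');s,T=tool();pickle.dump((c,s['eef_pos'],T),open('c25.pkl','wb'))
shot('wrist','w25',(195,0,190,200),3)"
```

```text
clock: 23.2
eef_pos: [561.1, 232.7, 71.6]
tool_rot: [-2.033, 1.566, -1.953]
force: [-0.2, -0.5, -0.1]
width: 8.9
t 23.2 tcp [561.1 232.7  71.6] jawang 0.079 toolx [-0.002 -0.004 -1.   ] q7 -0.02 w 8.9 F [-0.2 -0.5 -0.1]
 shift(tool) [11.6  8.4 -0.6] rot [-0.01  -0.002  0.004] dist 14.3
```

View pics/w25.png

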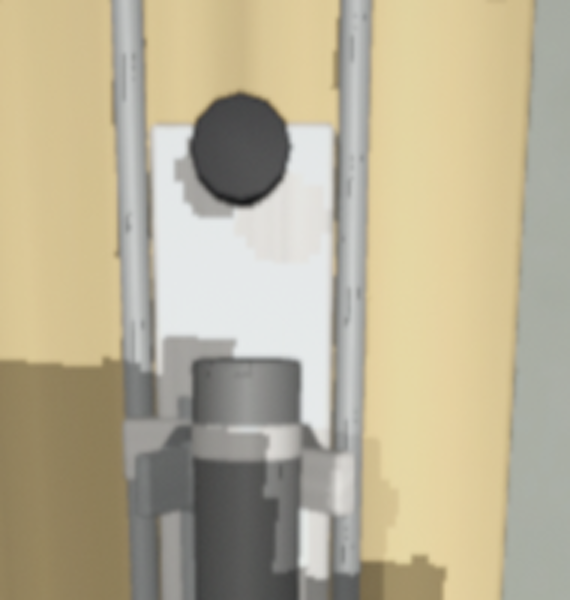

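```bash
python3 -c "
from fit import *
import pickle
c,p,T=pickle.load(open('c25.pkl','rb'))
K=p2w(275,50,57,c); print('knob',K)
for a in (-84.7,-85.1): a=np.radians(a);print(K[:2]+80*np.array([np.cos(a),np.sin(a)]))
R0=p2w(195+247/3,120,p[2]+28,c);print('pen rear tool',T.T@(R0-p))
"; python3 -m handwheel '-1 4 4 0 -0.01 0 0.004;-1 3 4 -1 0 0 0;-1 0 1 0 0 0 0;-1 0 0 0 0 0 0';python3 -c "
from fit import *
delta([559.8,241,60],np.radians(5.1))
"
```

```text
knob [552.5 322.1  57. ]
[559.889647   242.44202415]
[559.33335385 242.3923763 ]
pen rear tool [-28.198264    60.08070839  -0.34622803]
clock: 23.65
eef_pos: [559.4, 243.4, 64.9]
tool_rot: [2.073, 1.569, 2.165]
force: [-0.2, 0.5, 0.3]
width: 8.8
t 23.65 tcp [559.4 243.4  64.9] jawang 0.092 toolx [-0.001  0.001 -1.   ] q7 -0.02 w 8.8 F [-0.2  0.5  0.3]
 shift(tool) [ 4.9 -2.4  0.2] rot [ 0.002 -0.001 -0.001] dist 5.4
```

```bash
python3 -m handwheel '-1 6 -1 0 0 0 0;-1 5 0 0 0 0 0;-1 0 0 0 0 0 0';python3 -c "
from fit import *
delta([559.7,241,46],np.radians(5.1))
"
```

```text
clock: 23.95
eef_pos: [559.6, 242.8, 53.3]
tool_rot: [1.659, 1.569, 1.751]
force: [0.0, -0.5, -0.9]
width: 8.8
t 23.95 tcp [559.6 242.8  53.3] jawang 0.092 toolx [-0.     0.002 -1.   ] q7 -0.01 w 8.8 F [ 0.  -0.5 -0.9]
 shift(tool) [ 7.3 -1.8 -0. ] rot [ 0.003 -0.    -0.002] dist 7.5
```

```bash
python3 -m handwheel '-1 4 -2 0 0 0 0;-1 4 -1 0 0 0 0;-1 0 0 0 0 0 0';python3 -c "
from fit import *
s,T=tool();print('Ftool',(T.T@s['force']).round(1))
delta([559.7,241,30],np.radians(5.1))
";python3 -m handwheel '-1 4 0 0 0 0 0;-1 0 0 0 0 0 0';python3 -c "
from fit import *
s,T=tool();print('Ftool',(T.T@s['force']).round(1))
delta([559.7,241,30],np.radians(5.1))
shot('wrist','w26',(195,0,190,200),3)"
```

```text
clock: 24.25
eef_pos: [559.8, 239.1, 44.3]
tool_rot: [2.114, 1.57, 2.205]
force: [0.5, 0.1, -0.5]
width: 8.9
Ftool [0.5 0.1 0.5]
t 24.25 tcp [559.8 239.1  44.3] jawang 0.092 toolx [-0.001  0.001 -1.   ] q7 -0.0 w 8.9 F [ 0.5  0.1 -0.5]
 shift(tool) [14.3  1.9  0.1] rot [ 0.003 -0.001 -0.001] dist 14.4
clock: 24.45
eef_pos: [560.5, 239.0, 40.2]
tool_rot: [1.061, 1.569, 1.153]
force: [0.4, -0.2, -1.0]
width: 8.9
Ftool [ 1.  -0.3  0.4]
t 24.45 tcp [560.5 239.   40.2] jawang 0.091 toolx [ 0.001  0.001 -1.   ] q7 -0.0 w 8.9 F [ 0.4 -0.2 -1. ]
 shift(tool) [10.2  2.1 -0.7] rot [ 0.002  0.001 -0.001] dist 10.4
```

View pics/w26.png

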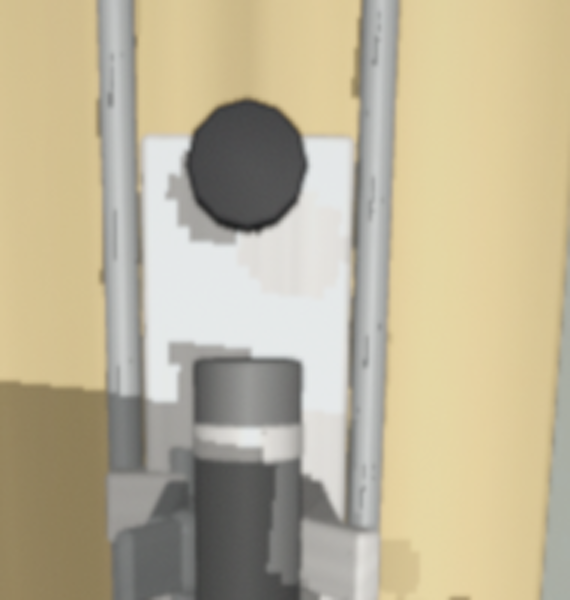

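```bash
python3 -m handwheel '-1 4 2 -1 0 0 0;-1 0 0 0 0 0 0';python3 -c "
from fit import *
s,T=tool();print('Ftool',(T.T@s['force']).round(1))
delta([559.7,241,30],np.radians(5.1))
";python3 -m handwheel '-1 4 0 0 0 0 0;-1 2 0 0 0 0 0';python3 -c "
from fit import *
s,T=tool();print('Ftool',(T.T@s['force']).round(1))
delta([559.7,241,30],np.radians(5.1))"
```

```text
clock: 24.7
eef_pos: [560.1, 240.5, 37.0]
tool_rot: [0.483, 1.568, 0.573]
force: [0.4, 1.5, -3.3]
width: 8.5
Ftool [3.3 1.4 0.6]
t 24.7 tcp [560.1 240.5  37. ] jawang 0.09 toolx [ 0.002  0.001 -1.   ] q7 -0.0 w 8.5 F [ 0.4  1.5 -3.3]
 shift(tool) [ 7.   0.6 -0.3] rot [ 0.001  0.002 -0.001] dist 7.0
clock: 24.9
eef_pos: [560.1, 240.7, 31.6]
tool_rot: [0.645, 1.568, 0.735]
force: [-0.4, -0.6, 2.2]
width: 9.2
Ftool [-2.2 -0.6 -0.4]
t 24.9 tcp [560.1 240.7  31.6] jawang 0.09 toolx [ 0.002  0.002 -1.   ] q7 0.0 w 9.2 F [-0.4 -0.6  2.2]
 shift(tool) [ 1.6  0.3 -0.3] rot [ 0.001  0.002 -0.002] dist 1.7
```

```bash
python3 -m handwheel '-1 3 0 0 0 0 0;-1 2 0 0 0 0 0';python3 -c "
from fit import *
s,T=tool();print('Ftool',(T.T@s['force']).round(1))
delta([559.7,241,30],np.radians(5.1))
";python3 -m handwheel '-1 3 0 0 0 0 0;-1 3 0 0 0 0 0';python3 -c "
from fit import *
s,T=tool();print('Ftool',(T.T@s['force']).round(1))
delta([559.7,241,30],np.radians(5.1))
shot('wrist','w27',(195,0,190,200),3)"
```

```text
clock: 25.1
eef_pos: [560.1, 240.8, 29.0]
tool_rot: [0.945, 1.567, 1.035]
force: [-7.3, -2.0, 28.5]
width: 8.7
Ftool [-28.5  -1.2  -7.4]
t 25.1 tcp [560.1 240.8  29. ] jawang 0.09 toolx [ 0.002  0.003 -1.   ] q7 0.0 w 8.7 F [-7.3 -2.  28.5]
 shift(tool) [-1.   0.2 -0.4] rot [ 0.001  0.002 -0.003] dist 1.1
clock: 25.3
eef_pos: [560.2, 240.9, 29.0]
tool_rot: [1.229, 1.565, 1.319]
force: [-7.0, -1.7, 27.9]
width: 8.7
Ftool [-27.9  -0.9  -7. ]
t 25.3 tcp [560.2 240.9  29. ] jawang 0.09 toolx [ 0.002  0.006 -1.   ] q7 0.01 w 8.7 F [-7.  -1.7 27.9]
 shift(tool) [-1.   0.1 -0.4] rot [ 0.001  0.002 -0.006] dist 1.1
```

View pics/w27.png

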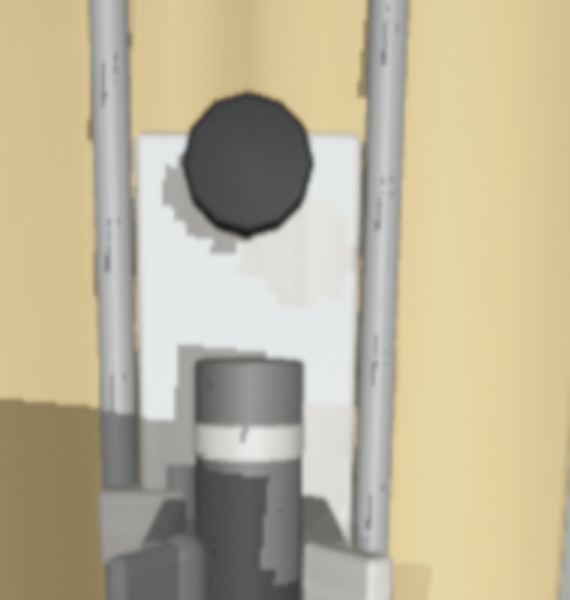

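```bash
python3 -m handwheel '-1 -1 0 0 0 0 0;-0.3 0 0 0 0 0 0;-0.3 0 0 0 0 0 0;-0.3 0 0 0 0 0 0';python3 -c "
from fit import *
s,T=tool();print('Ftool',(T.T@s['force']).round(1))
delta([559.7,241,30],np.radians(5.1))
"; python3 -m handwheel '-0.3 -10 0 0 0 0 0;-0.3 -20 0 0 0 0 0;-0.3 -30 10 0 0 0 0;0.3 -30 15 0 0 0 0;1 -10 15 0 0 0 0;1 0 0 0 0 0 0;1 0 0 0 0 0 0';python3 -c "
from fit import *
delta([559.7,241,30],np.radians(5.1))
import pickle
c=cam('wrist');s,T=tool();pickle.dump((c,s['eef_pos'],T),open('c28.pkl','wb'))
shot('wrist','w28')"
```

```text
clock: 25.75
eef_pos: [559.7, 241.2, 29.8]
tool_rot: [1.279, 1.564, 1.369]
force: [-1.6, 0.8, -0.1]
width: 30.6
Ftool [ 0.1  1.  -1.5]
t 25.75 tcp [559.7 241.2  29.8] jawang 0.091 toolx [ 0.001  0.007 -1.   ] q7 0.01 w 30.6 F [-1.6  0.8 -0.1]
 shift(tool) [-0.2 -0.2 -0. ] rot [ 0.002  0.002 -0.006] dist 0.3
clock: 26.45
eef_pos: [555.8, 280.0, 134.3]
tool_rot: [1.59, 1.567, 1.679]
force: [-0.3, -0.1, 0.3]
width: 85.2
t 26.45 tcp [555.8 280.  134.3] jawang 0.089 toolx [-0.     0.004 -1.   ] q7 -0.11 w 85.2 F [-0.3 -0.1  0.3]
 shift(tool) [104.1 -39.6   0.4] rot [ 0.    -0.    -0.004] dist 111.4
```

View pics/w28.png

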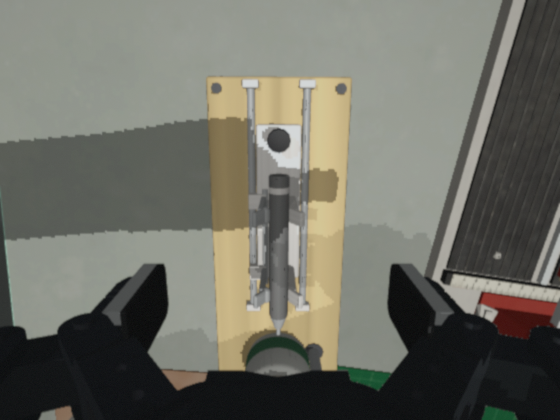

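```bash
python3 -c "
from fit import *
im=cv2.imread('pics/w28.png');cv2.imwrite('pics/w28a.png',cv2.resize(im[165:375,210:350],None,fx=3.6,fy=2.85,interpolation=cv2.INTER_CUBIC))"
```

```text
(no output)
```

View pics/w28a.png

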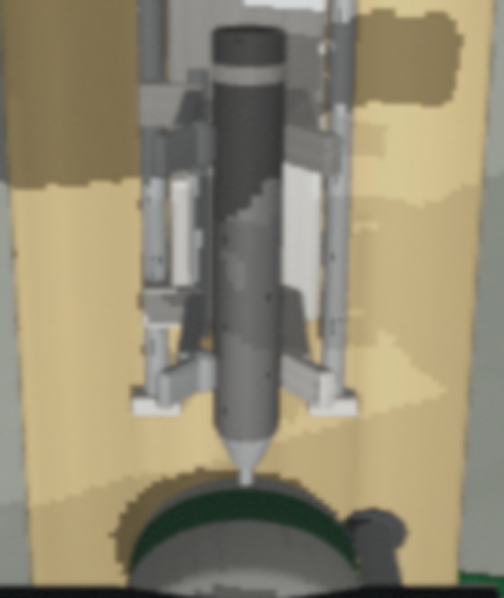

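```bash
python3 -m handwheel '-1 0 25 0 0 0 0;-1 0 30 0 0 0 0;-1 5 20 0 0 0 0;-1 30 0 0 0 0 0;-1 30 0 0 0 0 0;-1 15 0 0 0 0 0;-1 0 0 0 0 0 0';python3 -c "
from fit import *
delta([549.9,352.2,22],np.radians(5.1))
"
```

```text
clock: 27.2
eef_pos: [547.8, 349.2, 45.6]
tool_rot: [-2.719, 1.562, -2.638]
force: [-0.3, -0.3, 0.6]
width: -0.1
t 27.2 tcp [547.8 349.2  45.6] jawang 0.081 toolx [-0.007 -0.004 -1.   ] q7 -0.19 w -0.1 F [-0.3 -0.3  0.6]
 shift(tool) [23.5  2.9  2.5] rot [-0.008 -0.008  0.003] dist 23.8
```

```bash
python3 -m handwheel '-1 10 2 1 -0.008 -0.008 0.003;-1 9 3 1 0 0 0;-1 2 0 0 0 0 0;-1 0 0 0 0 0 0';python3 -c "
from fit import *
delta([549.9,352.2,22],np.radians(5.1))
import pickle
c=cam('wrist');s,T=tool();pickle.dump((c,s['eef_pos'],T),open('c29.pkl','wb'))
shot('wrist','w29');im=get_image('side');cv2.imwrite('pics/s4.png',cv2.resize(im[160:260,220:340],None,fx=6,fy=6,interpolation=cv2.INTER_CUBIC))
"
```

```text
clock: 27.6
eef_pos: [551.4, 353.7, 24.7]
tool_rot: [-0.002, 1.567, 0.086]
force: [0.2, 0.2, -0.2]
width: 0.0
t 27.6 tcp [551.4 353.7  24.7] jawang 0.088 toolx [ 0.004  0.    -1.   ] q7 -0.18 w 0.0 F [ 0.2  0.2 -0.2]
 shift(tool) [ 2.7 -1.4 -1.7] rot [-0.001  0.004  0.   ] dist 3.5
```

View pics/w29.png

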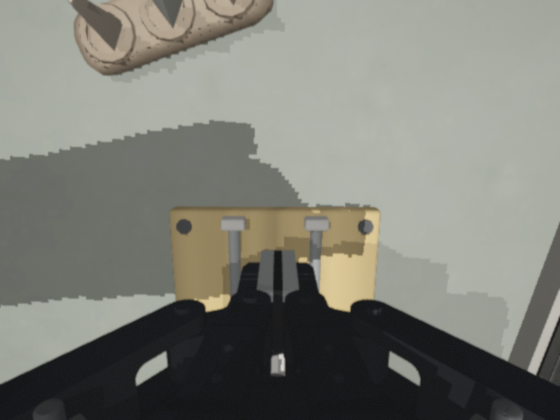

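View pics/s4.png

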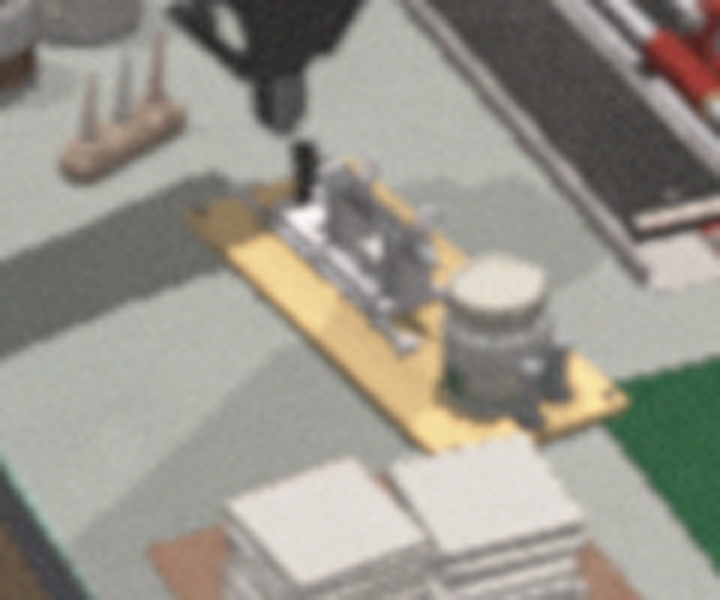

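```bash
python3 -c "
from fit import *
c=cam('side')
for z in (10,30,45,55,65): print(z,w2p([551,353,z],c))
print('knob',w2p([552.5,322.3,57],c),(220+303/6,160+145/6))
print('jar top',w2p([571.6,127.2,78],c),(220+495/6,160+285/6))
"
```

```text
10 [267.  192.1]
30 [266.8 187.1]
45 [266.7 183.3]
55 [266.6 180.8]
65 [266.5 178.2]
knob [270.8 184.3] (270.5, 184.16666666666666)
jar top [303.3 206.5] (302.5, 207.5)
```

```bash
python3 -m handwheel '-1 6 -1 -1 0 0.004 0;-1 5 -1 0 0 0 0;-1 0 0 0 0 0 0;-1 0 -3 0 0 0 0; -1 0 -3 0 0 0 0;-1 0 -2 0 0 0 0;-1 0 0 0 0 0 0';python3 -c "
from fit import *
delta([551.2,341.5,14],np.radians(5.1))
"
```

```text
clock: 28.4
eef_pos: [552.4, 343.5, 14.7]
tool_rot: [0.761, 1.568, 0.849]
force: [-0.2, 0.7, 0.1]
width: 0.4
t 28.4 tcp [552.4 343.5  14.7] jawang 0.088 toolx [ 0.002  0.002 -1.   ] q7 -0.16 w 0.4 F [-0.2  0.7  0.1]
 shift(tool) [ 0.7 -1.9 -1.3] rot [-0.001  0.002 -0.002] dist 2.4
```

```bash
python3 -m handwheel '-1 0 -4 0 0 0 0;-1 0 -4 0 0 0 0;-1 0 -4 0 0 0 0; -1 0 -4 0 0 0 0;-1 0 -2 0 0 0 0;-1 0 0 0 0 0 0';python3 -c "
from fit import *
s,T=tool();print('Ftool',(T.T@s['force']).round(1))
delta([551.2,341.5,14],np.radians(5.1))
import pickle
c=cam('wrist');s,T=tool();pickle.dump((c,s['eef_pos'],T),open('c30.pkl','wb'))
shot('wrist','w30')
im=get_image('side');cv2.imwrite('pics/s5.png',cv2.resize(im[170:240,250:330],None,fx=8,fy=8,interpolation=cv2.INTER_CUBIC))
"
```

```text
clock: 29.0
eef_pos: [553.8, 326.7, 14.8]
tool_rot: [1.126, 1.565, 1.215]
force: [-0.1, 1.2, -0.8]
width: 0.1
Ftool [ 0.8  1.2 -0. ]
t 29.0 tcp [553.8 326.7  14.8] jawang 0.089 toolx [ 0.002  0.005 -1.   ] q7 -0.13 w 0.1 F [-0.1  1.2 -0.8]
 shift(tool) [ 0.9 15.  -1.3] rot [-0.     0.002 -0.005] dist 15.1
```

View pics/s5.png

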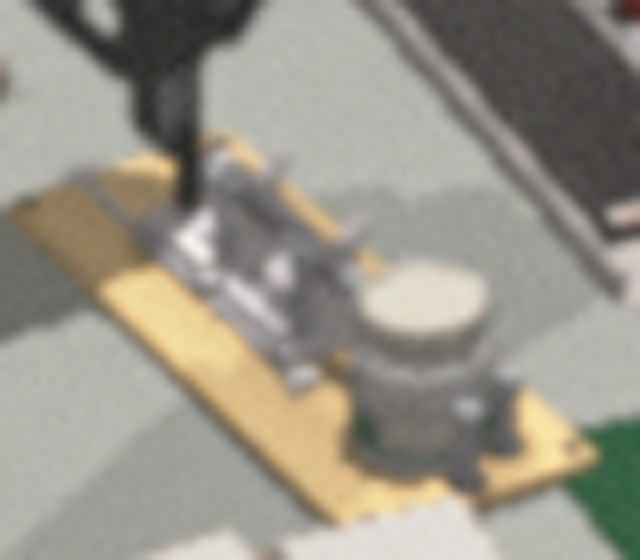

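```bash
python3 -m handwheel '-1 0 -3 0 0 0 0;-1 0 -3 0 0 0 0;-1 0 -2 0 0 0 0'; python3 -m handwheel '-1 0 -2 0 0 0 0;-1 0 -2 0 0 0 0'; python3 -m handwheel '-1 0 -2 0 0 0 0'
```

```text
clock: 29.4
eef_pos: [554.4, 319.4, 14.8]
tool_rot: [1.114, 1.564, 1.205]
force: [0.3, 1.9, -1.1]
width: 0.1
clock: 29.6
eef_pos: [554.6, 316.9, 14.8]
tool_rot: [1.205, 1.562, 1.296]
force: [-0.0, 6.1, -0.6]
width: 0.1
clock: 29.7
eef_pos: [554.7, 316.6, 14.9]
tool_rot: [1.237, 1.56, 1.329]
force: [-0.3, 5.4, -2.0]
width: 0.1
```

```bash
python3 -m handwheel '-1 0 0 0 0 0 0'; python3 -m handwheel '-1 0 5 0 0 0 0;-1 0 12 0 0 0 0;-1 -15 10 0 0 0 0;-1 -40 0 0 0 0 0;1 -40 0 0 0 0 0;1 -40 -25 0 0 0 0;1 -20 -30 0 0 0 0;1 0 -30 0 0 0 0;1 0 0 0 0 0 0;1 0 0 0 0 0 0';python3 -c "
from fit import *
delta([551.2,341.5,14],np.radians(5.1))
import pickle
c=cam('wrist');s,T=tool();pickle.dump((c,s['eef_pos'],T),open('c31.pkl','wb'))
shot('wrist','w31')
im=cv2.imread('pics/w31.png');cv2.imwrite('pics/w31a.png',cv2.resize(im[200:375,205:345],None,fx=4,fy=3.4,interpolation=cv2.INTER_CUBIC))
im=get_image('side');cv2.imwrite('pics/s6.png',cv2.resize(im[170:240,250:330],None,fx=8,fy=8,interpolation=cv2.INTER_CUBIC))
"
```

```text
clock: 29.8
eef_pos: [554.6, 316.7, 14.8]
tool_rot: [1.243, 1.56, 1.335]
force: [0.2, 0.9, -1.1]
width: -0.3
clock: 30.8
eef_pos: [559.6, 257.6, 175.9]
tool_rot: [0.57, 1.567, 0.664]
force: [-0.3, 0.5, -0.3]
width: 84.9
t 30.8 tcp [559.6 257.6 175.9] jawang 0.095 toolx [ 0.003  0.002 -1.   ] q7 -0.1 w 84.9 F [-0.3  0.5 -0.3]
 shift(tool) [162.   84.   -0.9] rot [ 0.006  0.003 -0.002] dist 182.5
```

View pics/w31.png

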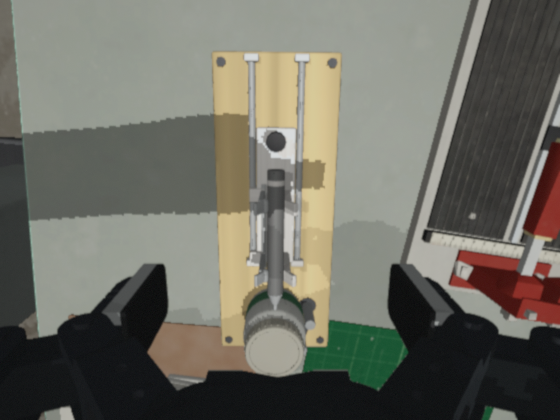

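View pics/w31a.png

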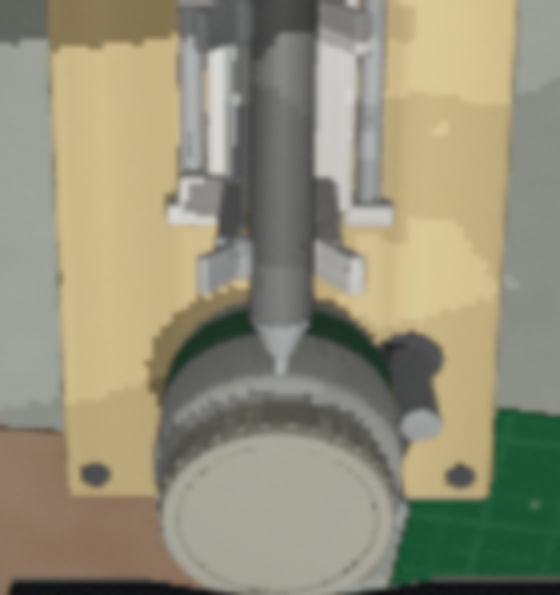

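View pics/s6.png

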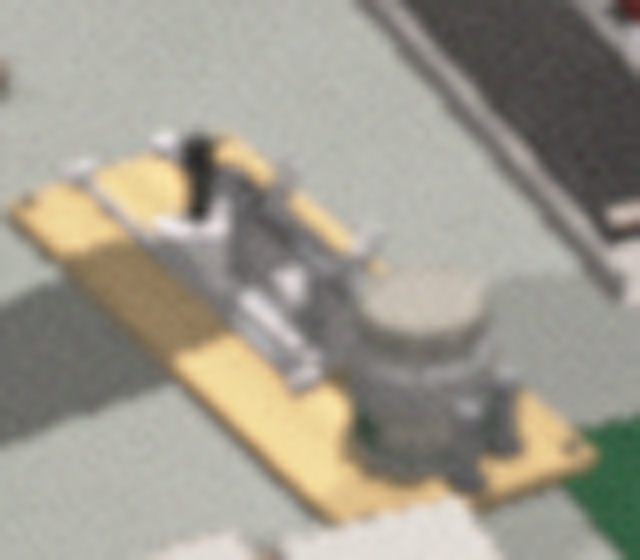

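```bash
python3 -c "
from fit import *
import pickle
c,p,T=pickle.load(open('c31.pkl','rb'))
P=pins()
obs=[((-142.5,-55,10),(213,53)),((-142.5,55,10),(340,53)),((142.5,-55,10),(222,346.2)),((142.5,55,10),(327.5,347)),(P[2],(310.3,324.7))]
s=fit(obs,c)
def inv(uv,z,s):
    Q=p2w(*uv,z,c); a=s[2]; d=Q[:2]-s[:2]; return np.array([d[0]*np.cos(a)+d[1]*np.sin(a),-d[0]*np.sin(a)+d[1]*np.cos(a)]).round(1)
print('lid',inv((274.5,350.6),78,s),'nib',inv((275.8,309.7),54,s),'knob',inv((276,142),57,s),'pin100',inv((310.3,324.7),46,s),P[2])
print('penrear', inv((276.5,170.5),60,s))
"
```

```text
fit [561.073 224.229  -1.484] res [[-2.2, -1.3], [1.9, -0.3], [-0.3, 0.8], [0.3, 0.4], [0.3, 1.3]]
lid [97.  -0.2] nib [73.2  0.7] knob [-72.2   0.1] pin100 [93.  32.2] (np.float64(94.2696101369913), np.float64(32.498655849402866), 46)
penrear [-50.7   0.6]
```

```bash
python3 -m handwheel '1 0 -30 0 0 0 0;1 0 -35 0 0 0 0;1 0 -40 0 0 0 0;1 0 -40 0 0 0 0;1 0 -30 0 0 0 0;1 0 -15 0 0 0 0;1 0 0 0 0 0 0;1 0 0 0 0 0 0';python3 -c "
from fit import *
delta([577.5,61,170],np.radians(5.1))
import pickle
c=cam('wrist');s,T=tool();pickle.dump((c,s['eef_pos'],T),open('c32.pkl','wb'))
shot('wrist','w32');q=w2p([571.5,127.3,60],c);print(q)
im=cv2.imread('pics/w32.png');u,v=max(int(q[0])-65,0),max(int(q[1])-75,0);print(u,v);cv2.imwrite('pics/w32a.png',cv2.resize(im[v:v+130,u:u+130],None,fx=4.6,fy=4.6,interpolation=cv2.INTER_CUBIC))
"
```

```text
clock: 31.7
eef_pos: [576.8, 76.6, 168.7]
tool_rot: [2.527, 1.563, 2.642]
force: [-0.4, 0.3, 0.5]
width: 85.4
t 31.7 tcp [576.8  76.6 168.7] jawang 0.115 toolx [-0.007  0.004 -1.   ] q7 0.22 w 85.4 F [-0.4  0.3  0.5]
 shift(tool) [ -1.4 -15.5  -1.1] rot [ 0.026 -0.006 -0.004] dist 15.6
[279.5 126.8]
214 51
```

View pics/w32a.png

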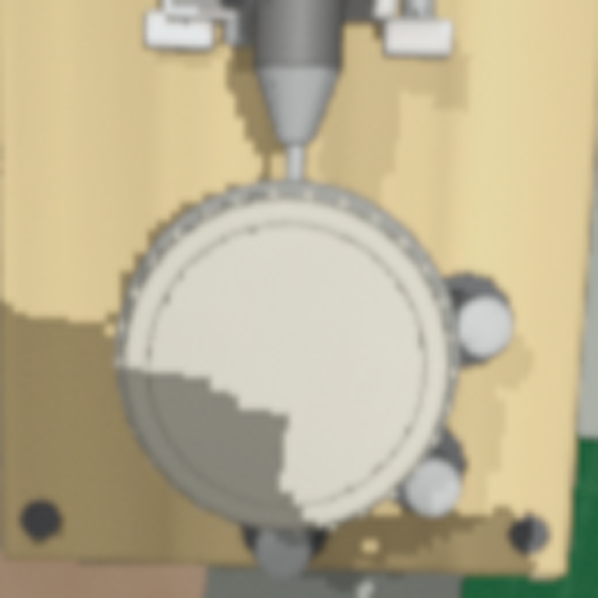

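```bash
python3 -c "
from fit import *
import pickle
c,p,T=pickle.load(open('c32.pkl','rb'))
px=lambda u,v:(214+u/4.6,51+v/4.6)
L=p2w(*px(287,361),78,c)
Q=[p2w(*px(*q),46,c) for q in ((283,550),(434,486),(485,327))]
print(L,Q,[np.linalg.norm((q-L)[:2]).round(2) for q in Q])
s=fit([(P,np.array(px(*q))) for P,q in zip(pins(),((283,550),(434,486),(485,327)))]+[((142.5,-55,10),np.array(px(8,556))),((142.5,55,10),np.array(px(568,577)))],c)
print('nest',jw((100,0,78),s), 'lid-nest', L-jw((100,0,78),s))
e=p; print(T.shape)
im=cv2.imread('pics/w32.png');g=cv2.GaussianBlur(cv2.cvtColor(im,cv2.COLOR_BGR2GRAY),(3,3),0)
"
```

```text
[569.5 126.1  78. ] [array([572.3,  92.6,  46. ]), array([596.7, 106.5,  46. ]), array([601.5, 133.6,  46. ])] [np.float64(33.62), np.float64(33.53), np.float64(32.87)]
fit [561.865 225.26   -1.49 ] res [[0.4, -0.1], [0.3, -0.0], [0.5, -0.4], [-1.4, 0.6], [0.1, 0.1]]
nest [569.95322889 125.58812376  78.        ] lid-nest [-0.45322889  0.51187624  0.        ]
(3, 3)
```

```bash
python3 -c "
from fit import *
im=cv2.imread('pics/w31.png');cv2.imwrite('pics/w31b.png',cv2.resize(im[160:310,225:325],None,fx=5,fy=4,interpolation=cv2.INTER_CUBIC))
im=cv2.imread('pics/w32.png');cv2.imwrite('pics/w32b.png',cv2.resize(im[0:110,220:340],None,fx=5,fy=5,interpolation=cv2.INTER_CUBIC))"
```

```text
(no output)
```

View pics/w31b.png

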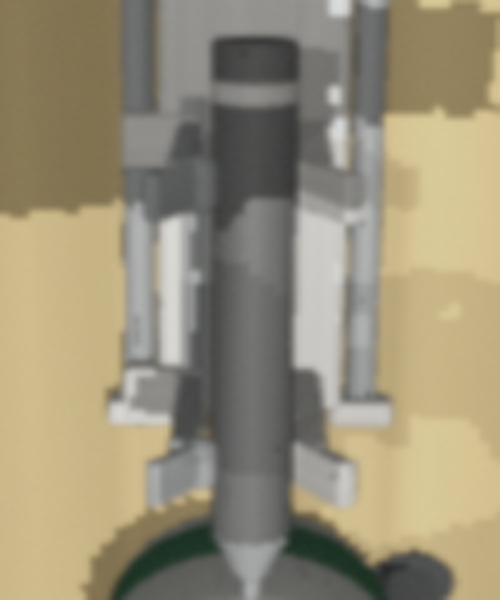

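View pics/w32b.png

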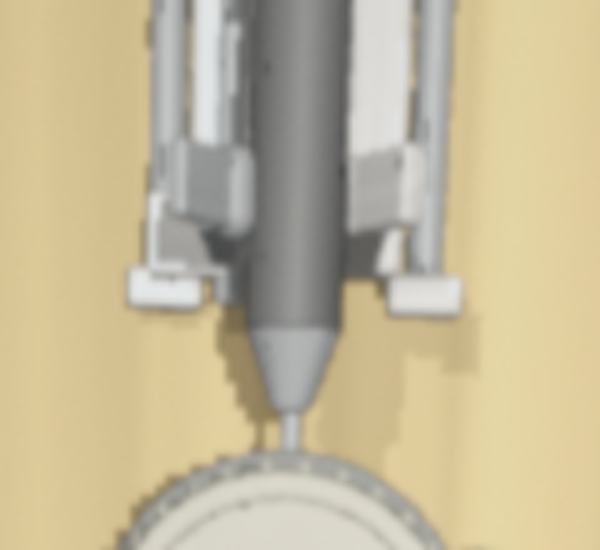

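```bash
python3 -c "
from cell import ctrl
print(ctrl.finish_job(), ctrl.read_state()['clock'])"
```

```text
the job is handed in; nothing more can be done
the job is handed in; nothing more can be done
```

The job is handed in, at about 32 s on the robot's clock. The jar is in the nest, the pen is in both forks with its nib towards the jar, and the carriage was slid forward by its knob until the nib met the jar. The order was as asked and the other things were left alone.

**What the last checks showed**
- **Jar:** upright in the nest. Measured from its axis, the pins at 0, 50 and 100 degrees were 33.6, 33.5 and 32.9 mm away, against 33 mm nominal. That is within my measuring error, so a gap of a few tenths of a millimetre at the first two pins can't be ruled out.
- **Pen:** the push rose to about 3 N, dropped as the jaw snapped over, then came to a hard stop at about 28 N, above the 5–15 N you gave for pressing. Pictures show the jaw's nose over the barrel.
- **Carriage:** the push rose from about 2 N to 6 N when the nib touched, and I stopped there. The last picture shows the nib on the jar. The carriage moved about 26.5 mm. Its starting position was not known, so I could not confirm the stated 0.038 m on its own.

**What went wrong or disagreed**
- **Fingertips:** they really stand about 20–25 mm behind the reported TCP, not 8 mm ahead of it. My first grasp closed above the pen because of this, and the jar was gripped higher than planned.
- **Finger opening:** it reads low, 8.8 mm on the 14 mm pen.
- **Camera positions:** my estimates of the jig's position differed by up to about 2.5 mm between pictures.

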